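# Upend the paint can, then hold the spray box lid open

## Task

The brackets in the grey spray box are due their black coat. Take the spray can with the black cap, upend it well clear of the bench, cap pointing steeply down, for about a second so that the settled paint comes off the bottom, and stand it back upright where it stood. Then raise the box's self-closing lid by its handle and finish holding it open at 60 degrees as an overspray screen - do not let go, and leave the other can, the brackets and the rest of the bench as they are.

Things in the scene. Friction and masses are not known exactly. Their poses are not given: they have to be found in the camera images.
- spray_black: The spray can to upend: black label with a black cap, closed. 67 mm in diameter up to 159 mm, cap 44 mm in diameter up to 200 mm; 0.27 to 0.45 kg. Stands loose on the bench, on the left or the right of the spray box; the other can may be in the other place. Origin at the centre of its underside, z along its axis towards the cap. Grasp round the body about 90 mm up.
- spray_primer: The other spray can, red label with a white top, 67 mm in diameter, 189 mm tall, loose: a bystander. Origin at the centre of its underside, z up its axis.
- spray_box: Grey sheet-steel spray box, fixed to the bench: 200 mm deep (x), 280 mm wide (y), 100 mm high without the lid, open at the top under its lid; an extraction spigot sticks 45 mm out of its back. Origin at the centre of its underside, -x axis towards its front, z up. A bolted-down vice, 120 mm high, stands nearer the robot (0.29 m ahead of its base and 0.15 m to the left): keep the arm clear of it.
- lid (a joint): Angle of the grey lid of the spray box in rad: 0 shut, 1.047 is 60 degrees, stop at 1.9. It is hinged along the back top edge and opens upwards, the front edge rising and going back. The lid with its handle weighs 0.58 kg; weight and a torsion spring together shut it from any angle as soon as it is let go: lifting at the handle takes 3 to 4 N.
- lid_hinge (a point): Middle of the lid's hinge axis, on the back top edge of the spray box, 106 mm behind the box's origin and 103 mm up; the axis runs along the box's y.
- lid_handle (a point): Bow handle of the lid: round black-sleeved bar, 13 mm in diameter, 100 mm long, parallel to the hinge, on two steel arms 65 mm either side of its middle (the origin). It lies in the lid's plane, 45 mm ahead of the lid's front edge, 251 mm from the hinge axis, 106 mm above the bench when shut, and can turn between the fingers as the lid swings. x points to the hinge, y along the bar.
- bracket_left: Black folded-steel bracket, 48 x 87 x 32 mm, loose on the wire rack in the spray box; stays there. Origin at the centre of its underside.
- bracket_right: Black folded-steel bracket like the other, loose on the wire rack in the spray box; stays there. Origin at the centre of its underside.
- parts_cup: Tin cup, 76 mm in diameter, 61 mm high, loose on the bench: a bystander. Origin at the centre of its underside.
There are look-alikes about, which are no part of the job. What is shaped like the spray_black but green is not meant.

How it is judged:
By the outcome, as a careful person would: the job done as asked, in the order asked, and still so for the second after the job is handed in, while the arm keeps its last pose, push and grip.
It also fails if it takes over 72 s, if anything falls off the work surface, if the arm or the gripper's body presses on something with over 40 N, if the wrist force passes 120 N, or if a joint passes its speed limit or range.

## Robot

A 6-joint arm with a two-finger parallel gripper is mounted at the origin on a cart in front of the work surface, level with it; the furniture and walls round the work are solid. World frame = base frame: x ahead of the robot, y to its left, z up, the work surface at z = 0. Lengths are in mm, angles in rad, forces in N, time in s.
With the tool pointing down it reaches from about 350 to 725 mm from the base axis. Payload 6 kg.
Tool frame: the origin (TCP) lies on the centre line of the jaws, within the pads' length; the fingertips stand 25 mm ahead of it and the grasp point (between the pads) lies 6 mm ahead of it; y points along the fingers, x is the direction in which the jaws open and shut, and the axes are right-handed (so a half turn about y gives the same grasp; the last joint's range is limited). The gripper opens to 85 mm and grips with 20 to 120 N. Pads are 22 mm wide; open, the fingers measure 114 mm over their backs; the gripper's body (76 mm by 85 mm) begins 54 mm behind the grasp point. The pads swing forward as they close: fully open they stand 13 mm farther back than shut.
Start: joints at [1.558, 0.04, 0.085, 0, -1.615, -0.334], TCP at [203.907, 564.268, 256.261] pointing down, gripper open.
Joint ranges: [-2.56, 2.56], [-1.29, 2.01], [-1.08, 1.49], [-3.29, 1.98], [-2.81, -0.18], [-2.99, 2.99]. Speed limits (rad/s): [2.57, 2.57, 3.01, 3.14, 3.14, 3.14].

## Interface

Orientations are given as a unit quaternion [w, x, y, z].
In Python, from station import bot gives the robot as it stands.
- The arm moves only by the tool step_arm, never from a script. Its arguments are lists of equal length, an entry for each row: "twist": the turn, a rotation vector about the tool's x, y, z in rad, a list of three; "translation": the shift along the tool's x, y, z in mm, a list of three; "gripper": the opening, from 0 (shut) to 1 (fully open). A call has exactly 5 rows; each row shifts and turns the commanded pose from where the row before left it, along the tool's axes as they then stand; what a row does not reach is not made up. A row lasts 1/10 s, in which the tool goes at most 50 mm and 8.59 degrees, less where a joint would pass 70% of its speed; a pose out of reach is approached as far as the arm can. A call is refused whole if a number of a shift passes 50 or a number of a turn 0.15, either way. A call with a gripper value outside its range is refused whole. The fingers move at their own pace and stop on an object; the grip force is fixed at half the most. Time passes only in rows, so rows that do not move let the fingers close, or fill a call up. It gives the time, the measured TCP pose, the force and the opening at its end, in the units of the state.
- bot.get_state(): the state, without advancing time (a new reading comes with each control period).
- bot.grab_frame(name): name is "scene" or "side" or "wrist"; returns a dict with "img" (384x512x3 uint8, blue, green, red), "z_map" (384x512 float32, mm along the optical axis (not along the pixel's ray), 0 where there is no reading), "fx", "fy", "cx", "cy" (pixels), "extrinsics" (4x4, takes a point from camera to world coordinates); the wrist camera has in their place "hand_eye" (4x4, takes a point from camera to tool coordinates, whose origin is the TCP and whose axes are the tool frame's). Camera axes: x right, y up, looking along -z (the intrinsics and any distortion apply to the point x, -y, -z); pixel columns grow to the right and rows downward; lengths in mm; the calibration is good to about 2 mm. A picture is of the moment at which its call begins: read the wrist's pose just before it.
- bot.sign_off(): hands the job in, once; it reports no verdict.
Trained networks look in a picture, given as the dict that the camera call returned (one of the last four; its "shot" number tells which), for a name from the list of things; names that differ only in an ending like _2 or _b are one class to them, and where a whole thing is asked for, a point or a joint stands for the part that bears it (a point fixed in the world has none). Each returns a list of dicts, best first, with "confidence" (0 to 1); they miss things now and then, are a little off and sometimes report something else, mostly with a low value. They report only what shows in the picture. A call takes as long as a camera call. They do not tell look-alikes from the thing itself.
- bot.recognise(target, picture): "position" ([row, column] in pixels, amid what is visible of it).
- bot.masks_of(target, picture): "mask" (384x512 bool, what is visible of it) and "position" ([row, column] in pixels, amid what is visible of it).
The state is a dict: "time": time; "joint_positions": joint angles; "joint_velocities": joint speeds; "joint_efforts": joint torques, N m; "position": TCP position; "tool_rot": TCP orientation; "ft_force": force on the tool from outside, world axes, zero at the start; "torque": the same for the moment, N m; "width": finger opening in mm.
Only numpy, scipy, OpenCV 4.12 (cv2) and the standard library are available. Lean on these libraries where they do the work, as an engineer would, in place of code of your own. Each camera call takes 0.05 s, during which the arm holds its last target.

## Working session

There is one attempt and no reset: what is moved stays moved. The work goes in short steps, Python scripts to look and compute and a tool call to move; the robot and the scene stay as the last step left them, time stands still between calls to the robot, and variables do not carry over. Pictures are saved under pics/ and viewed, and the job is handed in when it is done.

Besides the shell and the picture viewer there is one more tool, called as name(argument=value, ...), one argument or row to a line, values as JSON. step_arm: Moves the arm, as the interface text tells. Its arguments: {"type":"object","properties":{"twist":{"type":"array"},"translation":{"type":"array"},"gripper":{"type":"array"}},"required":["twist","translation","gripper"]}

```bash
ls; mkdir -p pics
cat > h.py <<'E'
import numpy as np, cv2
from station import bot
from scipy.spatial.transform import Rotation as R
def shot(name,fn=None):
    st=bot.get_state()
    p=bot.grab_frame(name)
    if fn: cv2.imwrite('pics/'+fn,p['img'])
    if name=='wrist':
        T=np.eye(4); q=st['tool_rot']; T[:3,:3]=R.from_quat([q[1],q[2],q[3],q[0]]).as_matrix(); T[:3,3]=st['position']
        p['E']=T@np.array(p['hand_eye'])
    else: p['E']=np.array(p['extrinsics'])
    return p
def cloud(p):
    z=p['z_map']; h,w=z.shape
    v,u=np.mgrid[0:h,0:w]
    X=(u-p['cx'])/p['fx']*z; Y=-(v-p['cy'])/p['fy']*z
    P=np.stack([X,Y,-z],-1)@p['E'][:3,:3].T+p['E'][:3,3]
    P[z==0]=np.nan
    return P
E
python3 - <<'E'
from h import *
s=bot.get_state(); print(s)
for n in ['scene','side']:
    p=shot(n,n+'0.png'); print(n,[k for k in p],p['fx'],p['E'].round(2).tolist())
    P=cloud(p); np.save(n+'0.npy',P)
    for t in ['spray_black','spray_primer','spray_box','lid_handle','parts_cup','lid']:
        try:
            for r in bot.masks_of(t,p):
                m=r['mask']; q=P[m]; q=q[~np.isnan(q[:,0])]
                print(t,round(r['confidence'],2),np.round(r['position']),m.sum(),np.median(q,0).round(),np.percentile(q,2,axis=0).round(),np.percentile(q,98,axis=0).round())
        except Exception as e: print(t,e)
E
```

```text
pics
{'time': 0.0, 'joint_positions': array([ 1.55768769e+00,  4.07984413e-02,  8.37722777e-02, -4.51815160e-04,
       -1.61547728e+00, -3.33701121e-01]), 'joint_velocities': array([ 4.10105431e-04,  1.51387047e-03,  5.19970435e-04, -3.95564522e-04,
        3.04644620e-05, -1.51824534e-04]), 'joint_efforts': array([-4.61960769e-05, -3.68210149e+01,  3.47407043e+01,  6.93189159e+00,
       -5.43912261e-03,  7.72571553e-06]), 'position': array([203.76573794, 564.03360934, 255.26750953]), 'tool_rot': array([-0.4057559 ,  0.40672109, -0.5783698 ,  0.57916188]), 'ft_force': array([-0.38986825,  0.13872156,  0.85754909]), 'torque': array([-0.01096891, -0.02797173, -0.02322891]), 'width': 85.14786480695683}
scene ['img', 'z_map', 'fx', 'fy', 'cx', 'cy', 'extrinsics', 'shot', 'E'] 474.8724849255848 [[0.57, 0.59, -0.57, -404.18], [-0.82, 0.4, -0.4, -714.18], [-0.0, 0.7, 0.72, 1291.49], [0.0, 0.0, 0.0, 1.0]]
spray_black 0.83 [222. 247.] 961 [ 381. -129.  121.] [ 367. -147.   -2.] [422. -89. 201.]
spray_black 0.69 [151. 163.] 805 [477. 306. 116.] [460. 291.   2.] [516. 344. 200.]
spray_black 0
[... 802 characters left out ...]
3.]
spray_black 0.68 [142. 192.] 626 [488. 299. 109.] [466. 290.   9.] [520. 324. 203.]
spray_primer 0.59 [163. 253.] 3008 [621.  17. 108.] [ 496. -114.   96.] [760. 181. 112.]
spray_primer 0.16 [173. 259.] 4364 [604.  -2. 107.] [ 485. -123.   15.] [765. 180. 112.]
spray_box 0.89 [172. 256.] 4396 [604.  -2. 106.] [ 485. -123.   13.] [765. 183. 112.]
spray_box 0.46 [283. 303.] 742 [ 508. -423.   33.] [ 468. -465.    3.] [ 538. -395.   63.]
lid_handle 0.83 [166. 254.] 2885 [620.  22. 108.] [ 490. -114.   98.] [758. 182. 112.]
parts_cup 0.86 [285. 304.] 695 [ 508. -424.   32.] [ 468. -465.    3.] [ 537. -396.   62.]
lid 0.36 [165. 254.] 2818 [622.  24. 108.] [ 492. -114.   99.] [758. 177. 112.]
```

View pics/scene0.png

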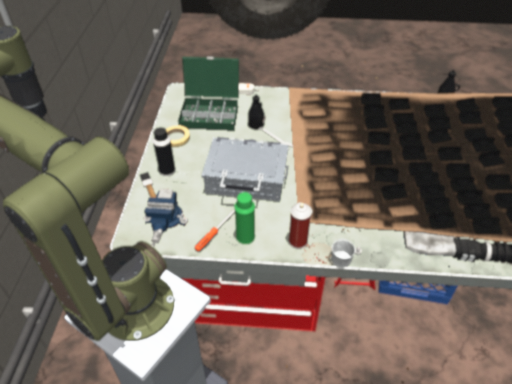

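View pics/side0.png

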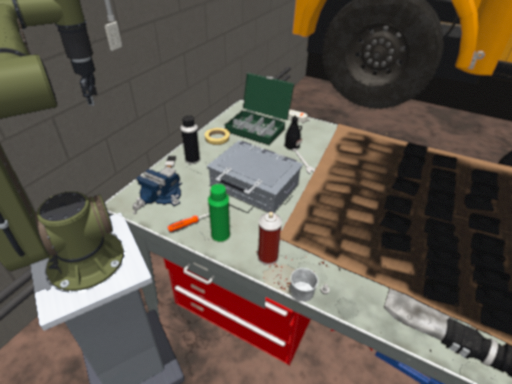

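Run:
```python
import cv2,numpy as np
a=cv2.imread('pics/scene0.png')
c=lambda i,r0,r1,c0,c1:cv2.resize(i[r0:r1,c0:c1],(390,540),interpolation=cv2.INTER_CUBIC)
cv2.imwrite('pics/crop0.png',np.hstack([c(a,100,200,127,199),c(a,170,270,212,284)]))
```

```text
(no output)
```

View pics/crop0.png

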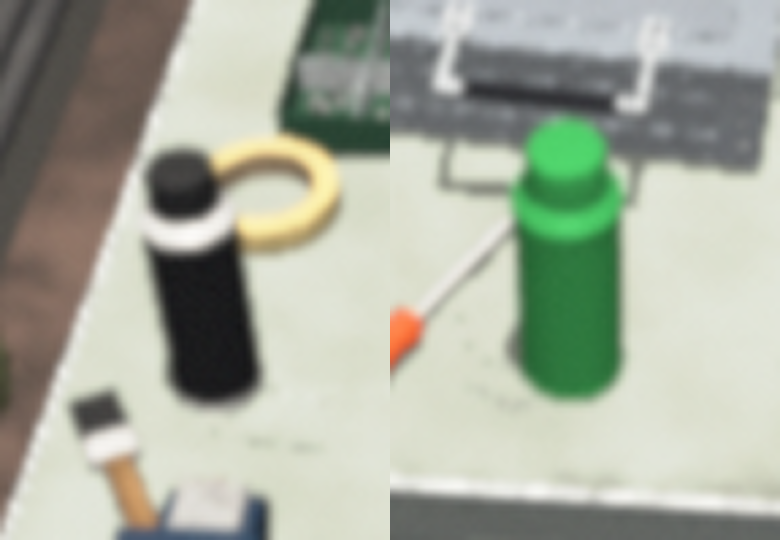

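The real can is the black one with the black cap at scene (151,163), on the left of the box. The shape twin at (222,247) is green, so it isn't meant. The primer is at (224,300), and the small dark bottle at (112,256) isn't a can. Next I'll measure the can, the box and the handle precisely.

Run:
```python
from h import *
from scipy.optimize import least_squares
s=bot.get_state(); q=s['tool_rot']
print(R.from_quat([q[1],q[2],q[3],q[0]]).as_matrix().round(3))
def circ(p,r):
    f=lambda c:np.hypot(p[:,0]-c[0],p[:,1]-c[1])-r
    o=least_squares(f,p[:,:2].mean(0)+np.array([10,10]),loss='soft_l1',f_scale=2); return o.x,np.abs(o.fun).mean()
for n in ['scene','side']:
    P=np.load(n+'0.npy').reshape(-1,3); P=P[~np.isnan(P[:,0])]
    for nm,(x,y) in dict(black=(493,312),green=(398,-118),primer=(480,-278)).items():
        d=np.hypot(P[:,0]-x,P[:,1]-y)
        m=(d<55)&(P[:,2]>30)&(P[:,2]<145); print(n,nm,m.sum(),circ(P[m],33.5),'cap',circ(P[(d<55)&(P[:,2]>170)&(P[:,2]<195)],22) if nm!='primer' else '',P[d<45][:,2].max())
    # handle / lid
    m=(P[:,2]>90)&(P[:,2]<125)&(P[:,0]>440)&(P[:,0]<780)&(P[:,1]>-150)&(P[:,1]<200)
    L=P[m]; rect=cv2.minAreaRect(L[:,:2].astype(np.float32)); print(rect, np.median(L[:,2]))
    np.save(n+'lid.npy',L)
for n in ['scene','side']:
    # heights above 30 over region of left workspace
    P=np.load(n+'0.npy').reshape(-1,3); P=P[~np.isnan(P[:,0])]
    g=np.zeros((24,30),int)
    for x,y,z in P:
        i=int((x-200)//25); j=int((y+300)//25)
        if 0<=i<24 and 0<=j<30 and z<320: g[i,j]=max(g[i,j],int(z))
    print('cols y from -300 step25; rows x from 200')
    for i in range(24): print(200+25*i,' '.join('%3d'%v for v in g[i]))
```

```text
[[-0.34 -0.    0.94]
 [-0.94 -0.   -0.34]
 [ 0.   -1.    0.  ]]
scene black 394 (array([495.54489436, 326.33359729]), np.float64(2.0437954676052597)) cap (array([492.81213154, 323.53109793]), np.float64(2.5045042909355613)) 203.0035282346853
scene green 435 (array([ 402.33041735, -113.34831994]), np.float64(1.4169791698599299)) cap (array([ 399.31069098, -115.44286129]), np.float64(2.074807206420509)) 204.52649215345377
scene primer 443 (array([ 487.21283661, -272.30094866]), np.float64(1.4071354940206062)) cap  191.26542074126246
((611.5839233398438, 33.42005920410156), (273.8170471191406, 292.6614990234375), 26.2053165435791) 104.05742034092577
side black 379 (array([498.40349576, 326.22633994]), np.float64(1.580678332056486)) cap (array([496.28999913, 322.34391808]), np.float64(1.7105814891328441)) 205.2476459081878
side green 532 (array([ 404.51269871, -114.12831021]), np.float64(1.0082218770181812)) cap (array([ 403.19623125, -118.01341067]), np.float64(1.1581885362055753)) 204.1484796918554
side primer 557 (array([ 489.28300986, -272.75112594]), np.float64(0.8329989986194987)) 
[... 5477 characters left out ...]
 112 110 111 113 110 111 111 113 112 111 110   0   0   0   2   4  28  27   0   5
675  36  35  33  31  28  27  22  97 109 112 112 112 112 110 114 111 110 113 112 109   0   0   0   0   0   6  27  29  19  29
700  37  34  33  31  29  26  25  21 108 111 112 111 111 113 112 112 110 111   0   0   0   0   0   0   0   0   6  27  30  41
725  36  35  35  32  29  27  26  25 104 109 112 112 110 114 114 112   0   0   0   0   0   0   0   0   0   0   8  18  45  47
750  40  38  36  33  32  28  26  24  21 107 109 112 111 113   0  89  87   0   0   0   0   0   0   0   0   7  46  46  40   0
775  40  38  38  34  32  30  28  27  23  94 108 110   0   0   0   0   0   0   0   0   0   0   3   6  47  43  43   0  31  37
```

```bash
cat >> h.py <<'E'
def pose(st=None):
    st=st or bot.get_state(); q=st['tool_rot']; T=np.eye(4)
    T[:3,:3]=R.from_quat([q[1],q[2],q[3],q[0]]).as_matrix(); T[:3,3]=st['position']; return T
E
python3 - <<'E'
from h import *
p=shot('wrist','w0.png'); print(np.array(p['hand_eye']).round(3),p['fx'])
for n in ['scene','side']:
    im=cv2.imread(f'pics/{n}0.png'); P=np.load(n+'0.npy')
    g=im.max(2)
    X=P
    m=(g<60)&(X[...,2]>90)&(X[...,2]<125)&(X[...,0]>430)&(X[...,0]<560)&(X[...,1]>-110)&(X[...,1]<110)
    q=X[m]; v,u=np.nonzero(m)
    print(n,m.sum(),np.c_[u,v].min(0) if len(u) else'',np.c_[u,v].max(0) if len(u) else'')
    if len(q)>5:
        c=q.mean(0); w=np.linalg.svd(q-c)[2][0]; t=(q-c)@w; print(c.round(1),w.round(3),np.degrees(np.arctan2(w[1],w[0])),t.min(),t.max())
    # lid: front part pts not handle; show xy in box frame
    L=np.load(n+'lid.npy')
    rect=cv2.minAreaRect(L[:,:2].astype(np.float32)); print(cv2.boxPoints(rect).round())
    cv2.imwrite(f'pics/{n}_hand.png',cv2.resize(im[130:210,190:310],(720,480),interpolation=cv2.INTER_CUBIC))
E
```

```text
[[ 1.00000e+00  1.00000e-03 -1.00000e-03  4.86000e-01]
 [-1.00000e-03  3.09000e-01 -9.51000e-01 -1.17101e+02]
 [-1.00000e-03  9.51000e-01  3.09000e-01  8.09370e+01]
 [ 0.00000e+00  0.00000e+00  0.00000e+00  1.00000e+00]] 312.51311086772154
scene 29 [227 186] [250 189]
[493.7 -19.8 108.3] [ 0.434 -0.901 -0.016] -64.26646263521016 -37.29383646878228 43.731850694725026
[[ 424.  104.]
 [ 553. -158.]
 [ 799.  -37.]
 [ 670.  225.]]
side 54 [221 180] [242 190]
[497.3 -25.4 108.6] [ 0.435 -0.9    0.009] -64.21051807096636 -43.92183610466251 42.885412921654265
[[ 429.  103.]
 [ 559. -160.]
 [ 797.  -43.]
 [ 668.  221.]]
```

View pics/scene_hand.png

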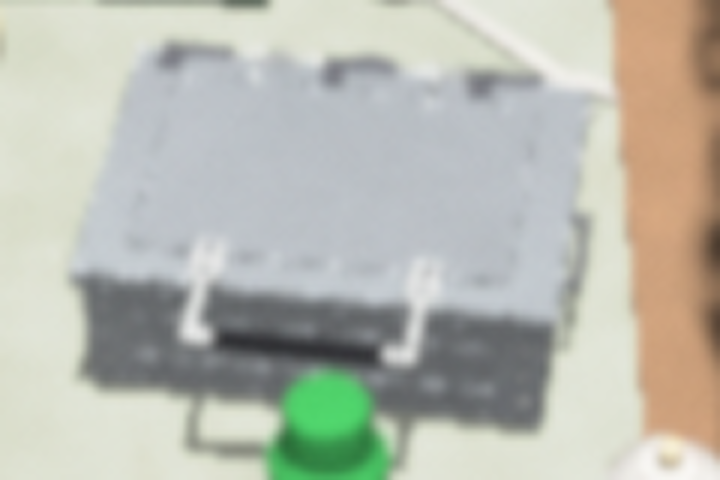

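View pics/w0.png

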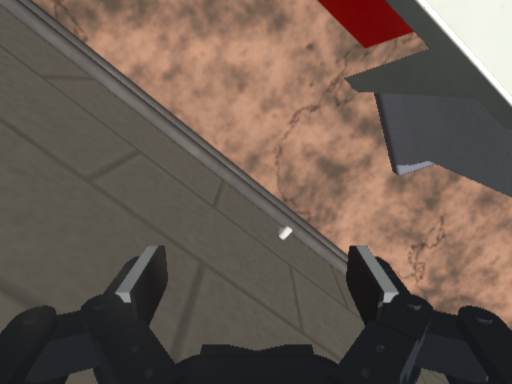

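```bash
cat >> h.py <<'E'
from scipy.linalg import logm,expm
def mk(pos,y,z):
    y=np.array(y,float); y/=np.linalg.norm(y); z=np.array(z,float); z=z-y*(z@y); z/=np.linalg.norm(z)
    T=np.eye(4); T[:3,:3]=np.c_[np.cross(y,z),y,z]; T[:3,3]=pos; return T
def plan(T0,T1,n,show=True,rt=3,rr=4):
    D=T0; M=np.real(logm(np.linalg.inv(T0)@T1))/n; D=expm(M)
    t=D[:3,3].round(1); w=R.from_matrix(D[:3,:3]).as_rotvec().round(rr)
    S=T0.copy()
    Dr=np.eye(4); Dr[:3,:3]=R.from_rotvec(w).as_matrix(); Dr[:3,3]=t
    pts=[]
    for i in range(n): S=S@Dr; pts.append(S[:3,3].round())
    print('rows',n,'twist',w.tolist(),'trans',t.tolist())
    if show: print('path',[p.astype(int).tolist() for p in pts[::max(1,n//6)]],'end',pts[-1])
    return S
def side(G,a,p,back,dz=0,roll=0):
    a=np.radians(a);p=np.radians(p)
    d=np.array([np.cos(p)*np.cos(a),np.cos(p)*np.sin(a),-np.sin(p)])
    return mk(np.array(G)-back*d+[0,0,dz],d,[0,0,1])
E
python3 - <<'E'
from h import *
T0=pose()
G=[496,325,90]
T1=side(G,52.6,30,200,80)
print(T1.round(2))
S=plan(T0,T1,15); plan(T0,T1,20)
print((S-T1).round(3))
E
```

```text
[[ 7.900e-01  5.300e-01  3.000e-01  3.908e+02]
 [-6.100e-01  6.900e-01  4.000e-01  1.874e+02]
 [ 0.000e+00 -5.000e-01  8.700e-01  2.700e+02]
 [ 0.000e+00  0.000e+00  0.000e+00  1.000e+00]]
rows 15 twist [0.0599, -0.0761, 0.0439] trans [28.6, -0.8, 8.0]
path [[202, 535, 257], [204, 475, 257], [216, 417, 255], [236, 361, 253], [265, 310, 252], [301, 263, 254], [344, 221, 260], [391, 187, 270]] end [391. 187. 270.]
rows 20 twist [0.0449, -0.057, 0.0329] trans [21.5, -0.6, 5.8]
path [[202, 542, 257], [204, 475, 256], [218, 410, 254], [242, 348, 252], [278, 291, 252], [322, 241, 256], [373, 199, 265]] end [391. 187. 269.]
[[ 0.    -0.    -0.    -0.131]
 [ 0.    -0.     0.001 -0.495]
 [ 0.    -0.    -0.     0.491]
 [ 0.     0.     0.     0.   ]]
```

step_arm(
  twist=[
    [0.06,-0.076,0.044],
    [0.06,-0.076,0.044],
    [0.06,-0.076,0.044],
    [0.06,-0.076,0.044],
    [0.06,-0.076,0.044],
  ],
  translation=[
    [28.6,-0.8,8],
    [28.6,-0.8,8],
    [28.6,-0.8,8],
    [28.6,-0.8,8],
    [28.6,-0.8,8],
  ],
  gripper=[1,1,1,1,1],
)

```text
time: 1.25
position: [215.7, 416.3, 255.1]
tool_rot: [0.626, -0.377, 0.439, -0.523]
ft_force: [-0.5, 0.2, 1.3]
width: 85.6
```

```bash
cat >> h.py <<'E'
def log():
    import json
    s=bot.get_state()
    open('log.jsonl','a').write(json.dumps({k:np.asarray(v).tolist() for k,v in s.items()})+'\n')
    print('t',round(s['time'],2),'q',s['joint_positions'].round(2),'p',s['position'].round(1),'F',s['ft_force'].round(1),'w',round(s['width'],1)); return s
E
python3 -c "
from h import *
log()"
```

```text
t 1.25 q [ 1.78 -0.58 -0.59  0.36 -1.47 -0.19] p [215.7 416.3 255.1] F [-0.5  0.2  1.3] w 85.6
```

step_arm(
  twist=[
    [0.06,-0.076,0.044],
    [0.06,-0.076,0.044],
    [0.06,-0.076,0.044],
    [0.06,-0.076,0.044],
    [0.06,-0.076,0.044],
  ],
  translation=[
    [28.6,-0.8,8],
    [28.6,-0.8,8],
    [28.6,-0.8,8],
    [28.6,-0.8,8],
    [28.6,-0.8,8],
  ],
  gripper=[1,1,1,1,1],
)

```text
time: 1.75
position: [287.5, 297.5, 252.8]
tool_rot: [0.797, -0.325, 0.268, -0.433]
ft_force: [14.4, 14.2, 7.7]
width: 85.4
```

```bash
python3 -c "
from h import *
log(); print(pose().round(2))"
```

```text
t 1.75 q [ 1.81 -1.29 -1.08  0.65 -1.45  0.25] p [287.5 297.5 252.8] F [14.4 14.2  7.7] w 85.4
[[ 4.8000e-01  5.2000e-01  7.1000e-01  2.8753e+02]
 [-8.6000e-01  4.1000e-01  2.9000e-01  2.9749e+02]
 [-1.4000e-01 -7.5000e-01  6.5000e-01  2.5279e+02]
 [ 0.0000e+00  0.0000e+00  0.0000e+00  1.0000e+00]]
```

```bash
cat > kin.py <<'E'
from h import *
import json, itertools
from scipy.optimize import least_squares
Rx=lambda a:R.from_rotvec([a,0,0]).as_matrix(); Ry=lambda a:R.from_rotvec([0,a,0]).as_matrix(); Rz=lambda a:R.from_rotvec([0,0,a]).as_matrix()
def fk(q,prm,sg):
    # arm plane frame: x fwd, y left, z up
    a1,h,L2,L3,o3,lat,d6,d45=prm
    s2,s3,s4,s5,s6=sg
    A=Rz(q[0]); p=A@np.array([a1,0,h])
    A=A@Ry(s2*q[1]); p=p+A@np.array([0,0,L2])
    A=A@Ry(s3*q[2]); p=p+A@np.array([L3,lat,o3])
    A=A@Rx(s4*q[3]); p=p+A@np.array([0,d45,0])
    A=A@Ry(s5*q[4]); p=p+A@np.array([d6,0,0])
    A=A@Rx(s6*q[5])
    # tool: y = forward(x), at q=0 j5=-pi/2 down: x=back => at q5=0: tool x = down ; z=right
    B=np.c_[[0,0,-1],[1,0,0],[0,-1,0]]
    return p,A@B
def load():
    out=[]
    for l in open('log.jsonl'):
        s=json.loads(l); q=s['tool_rot']; out.append((np.array(s['joint_positions']),np.array(s['position']),R.from_quat([q[1],q[2],q[3],q[0]]).as_matrix()))
    return out
E
python3 - <<'E'
from kin import *
s=log()
D=[(np.array([1.55768769,.0407984,.0837722,-.00045,-1.61547728,-.3337]),np.array([203.766,564.03,255.27]),R.from_quat([.40672109,-.5783698,.57916188,-.4057559]).as_matrix())]+load()
best=[]
for sg in itertools.product([1,-1],repeat=5):
    e=sum(np.linalg.norm(R.from_matrix(fk(q,[0]*8,sg)[1].T@Rm).as_rotvec()) for q,p,Rm in D)
    best.append((e,sg))
best.sort(); print(best[:5])
E
```

```text
t 1.75 q [ 1.81 -1.29 -1.08  0.65 -1.45  0.25] p [287.5 297.5 252.8] F [14.4 14.2  7.7] w 85.4
[(np.float64(2.083376074594821e-06), (1, -1, -1, -1, -1)), (np.float64(0.9193900364591263), (-1, 1, -1, -1, -1)), (np.float64(1.8577500693497906), (-1, 1, -1, -1, 1)), (np.float64(2.02163973583365), (1, -1, -1, -1, 1)), (np.float64(3.314927293044315), (1, -1, 1, -1, -1))]
```

```bash
cat >> kin.py <<'E'
SG=(1,-1,-1,-1,-1)
D0=[(np.array([1.55768769,.0407984,.0837722,-.00045,-1.61547728,-.3337]),np.array([203.766,564.03,255.27]),R.from_quat([.40672109,-.5783698,.57916188,-.4057559]).as_matrix())]
def fit(verbose=True):
    D=D0+load()
    x0=[0,300,300,350,0,-100,200,-100]
    f=lambda x:np.concatenate([fk(q,x,SG)[0]-p for q,p,_ in D]+[0.002*(x-np.array(x0))])
    o=least_squares(f,x0)
    if verbose: print(o.x.round(1),np.abs(o.fun[:-8]).max())
    return o.x
def ik(T,q0,prm):
    lo=np.array([-2.56,-1.29,-1.08,-3.29,-2.81,-2.99]);hi=np.array([2.56,2.01,1.49,1.98,-.18,2.99])
    def f(q):
        p,A=fk(q,prm,SG); return np.r_[(p-T[:3,3])/100,R.from_matrix(A.T@T[:3,:3]).as_rotvec()]
    best=None
    for s in [q0]+[q0+np.random.default_rng(i).normal(0,.6,6) for i in range(6)]:
        o=least_squares(f,np.clip(s,lo+.01,hi-.01),bounds=(lo,hi))
        if o.cost<1e-6: return o.x,o.cost
        if best is None or o.cost<best[1]: best=(o.x,o.cost)
    return best
E
python3 - <<'E'
from kin import *
prm=fit()
q0=np.array([0.9,0.,0.3,0,-.8,1.5])
G=[496,325,90]
for a in [30,45,52.6,60,70]:
  for p in [15,30,45]:
    for b,dz in [(6,0),(130,0)]:
        q,c=ik(side(G,a,p,b,dz),q0,prm); print(a,p,b,q.round(2),'%.1e'%c)
E
```

```text
[   0.   153.9  399.9  551.4    0.    -0.   321.8 -196.5] 0.004469962479788592
30 15 6 [ 0.51 -0.55 -0.79 -1.47 -0.18  2.99] 1.6e-02
30 15 130 [ 0.26 -1.1  -1.08 -1.36 -0.65  2.89] 9.1e-02
30 30 6 [ 0.95 -0.55 -1.08  0.66 -0.32  0.65] 3.9e-02
30 30 130 [ 1.2  -1.02 -1.08  0.39 -0.9   0.82] 7.2e-02
30 45 6 [ 0.99 -0.52 -1.08  0.8  -0.43  0.47] 4.9e-04
30 45 130 [ 1.24 -0.95 -1.08  0.58 -0.93  0.63] 1.4e-03
45 15 6 [ 0.51 -0.53 -0.77 -1.35 -0.26  2.99] 3.1e-04
45 15 130 [ 0.36 -1.16 -1.08 -1.1  -0.61  2.67] 1.0e-02
45 30 6 [ 0.9  -0.58 -0.96 -0.13 -0.18  1.64] 8.0e-03
45 30 130 [ 0.88 -1.15 -1.08 -0.13 -0.65  1.63] 1.5e-02
45 45 6 [ 0.97 -0.55 -0.99  0.37 -0.37  1.09] 5.0e-25
45 45 130 [ 1.07 -1.   -1.03  0.28 -0.8   1.17] 9.8e-19
52.6 15 6 [ 0.44 -0.48 -0.72 -1.3  -0.44  2.99] 2.7e-03
52.6 15 130 [ 0.33 -1.06 -1.01 -1.06 -0.66  2.7 ] 1.6e-24
52.6 30 6 [ 0.88 -0.58 -0.93 -0.25 -0.18  1.84] 7.7e-05
52.6 30 130 [ 0.83 -1.15 -1.08 -0.2  -0.61  1.78] 6.7e-04
52.6 45 6 [ 0.92 -0.5  -0.84 -0.   -0.45  1.57] 8.2e-24
52.6 45 130 [ 0.92 -0.89 -0.88 -0.   -0.79  1.57] 4.1e-19
60 15 6 [ 0.39 -0.42 -0.65 -1.25 -0.6   2.99] 7.9e-03
60 15 130 [ 0.08 -0.75 -0.82 -1.24 -0.94  2.99] 2.1e-03
60 30 6 [ 0.57 -0.43 -0.64 -0.88 -0.54  2.63] 2.3e-29
60 30 130 [ 0.46 -0.82 -0.78 -0.74 -0.8   2.46] 4.3e-29
60 45 6 [ 0.8  -0.43 -0.67 -0.32 -0.58  2.02] 3.2e-30
60 45 130 [ 0.73 -0.74 -0.71 -0.29 -0.86  1.99] 3.0e-20
70 15 6 [ 0.33 -0.31 -0.55 -1.19 -0.8   2.99] 2.0e-02
70 15 130 [ 0.05 -0.53 -0.65 -1.17 -1.08  2.99] 1.9e-02
70 30 6 [ 0.39 -0.28 -0.5  -1.05 -0.83  2.94] 7.5e-18
70 30 130 [ 0.18 -0.51 -0.55 -1.   -1.1   2.89] 4.9e-23
70 45 6 [ 0.64 -0.31 -0.5  -0.59 -0.77  2.45] 3.6e-20
70 45 130 [ 0.5  -0.54 -0.5  -0.57 -1.04  2.44] 8.2e-24
```

Run:
```python
from kin import *
prm=fit()
T0=pose(); print('F',bot.get_state()['ft_force'])
q0=bot.get_state()['joint_positions']
G=[496,325,90]
for a in [57,62]:
  for p in [30,35,40]:
    for b,dz in [(6,0),(130,0),(180,40)]:
        q,c=ik(side(G,a,p,b,dz),np.array([0.6,-.4,-.6,-.5,-.8,2.2]),prm); print(a,p,b,q.round(2),'%.1e'%c)
T1=side(G,60,35,180,40)
M=np.real(logm(np.linalg.inv(T0)@T1))
q=q0
for i in range(1,11):
    T=T0@expm(M*i/10); q,c=ik(T,q,prm); print(T[:3,3].round(),q.round(2),'%.0e'%c)
plan(T0,T1,10)
```

```text
[   0.   153.9  399.9  551.4    0.    -0.   321.8 -196.5] 0.004469962479788592
F [14.4328694  14.16360499  7.65048132]
57 30 6 [ 0.68 -0.48 -0.71 -0.74 -0.42  2.43] 4.0e-20
57 30 130 [ 0.65 -0.98 -0.92 -0.5  -0.67  2.15] 9.4e-20
57 30 180 [ 0.58 -1.12 -0.87 -0.47 -0.88  2.1 ] 1.2e-21
57 35 6 [ 0.78 -0.5  -0.76 -0.46 -0.4   2.12] 7.8e-20
57 35 130 [ 0.73 -0.95 -0.9  -0.34 -0.7   1.99] 5.8e-21
57 35 180 [ 0.68 -1.07 -0.82 -0.33 -0.91  1.97] 1.3e-21
57 40 6 [ 0.83 -0.49 -0.77 -0.3  -0.44  1.95] 3.0e-25
57 40 130 [ 0.78 -0.88 -0.85 -0.24 -0.76  1.89] 6.3e-19
57 40 180 [ 0.74 -0.99 -0.76 -0.24 -0.96  1.88] 9.5e-31
62 30 6 [ 0.52 -0.4  -0.61 -0.94 -0.61  2.72] 2.1e-30
62 30 130 [ 0.37 -0.75 -0.72 -0.83 -0.87  2.59] 1.2e-24
62 30 180 [ 0.28 -0.86 -0.67 -0.8  -1.05  2.52] 2.1e-24
62 35 6 [ 0.63 -0.42 -0.63 -0.72 -0.57  2.47] 2.9e-20
62 35 130 [ 0.51 -0.76 -0.72 -0.64 -0.84  2.39] 1.2e-26
62 35 180 [ 0.43 -0.86 -0.65 -0.62 -1.03  2.34] 3.2e-23
62 40 6 [ 0.71 -0.42 -0.64 -0.53 -0.58  2.27] 4.9e-22
62 40 130 [ 0.61 -0.74 -0.7  -0.48 -0.86  2.22] 3.1e-21
62 40 180 [ 0.54 -0.83 -0.62 -0.48 -1.04 
[... 184 characters left out ...]
  0.67] 7e-03
[334. 249. 241.] [ 1.4  -1.29 -1.    0.35 -1.24  0.86] 8e-03
[348. 238. 239.] [ 1.25 -1.29 -0.98  0.23 -1.16  1.07] 7e-03
[362. 229. 237.] [ 1.13 -1.29 -0.97  0.12 -1.08  1.26] 4e-03
[376. 220. 236.] [ 1.02 -1.29 -0.98  0.04 -1.01  1.42] 8e-04
[391. 211. 235.] [ 0.92 -1.25 -0.96 -0.05 -0.95  1.59] 4e-22
[406. 204. 234.] [ 0.71 -1.09 -0.83 -0.3  -0.93  1.9 ] 2e-30
[422. 197. 233.] [ 0.51 -0.94 -0.71 -0.53 -0.98  2.21] 5e-30
rows 10 twist [0.0203, -0.0467, 0.0304] trans [16.9, 2.5, 1.7]
path [[298, 284, 250], [310, 272, 247], [322, 260, 244], [334, 249, 241], [348, 238, 239], [362, 229, 237], [376, 219, 236], [391, 211, 234], [407, 204, 234], [423, 197, 233]] end [423. 197. 233.]
```

```bash
cat >> kin.py <<'E'
def chk(T0,T1,n,q,prm,k=None):
    M=np.real(logm(np.linalg.inv(T0)@T1)); k=k or n
    for i in range(1,k+1):
        T=T0@expm(M*i/k); qn,c=ik(T,q,prm); print(T[:3,3].round().astype(int),qn.round(2),'%.0e'%c,'dq/row %.2f'%(np.abs(qn-q).max()*k/n)); q=qn
    return q
E
python3 - <<'E'
from kin import *
prm=fit()
T0=pose();q0=bot.get_state()['joint_positions']
G=[496,325,90]
Ta=T0.copy(); Ta[:3,3]+=[20,40,140]
q=chk(T0,Ta,5,q0,prm); plan(T0,Ta,5)
T1=side(G,60,35,180,120)
q=chk(Ta,T1,10,q,prm); plan(Ta,T1,10)
E
```

```text
[   0.   153.9  399.9  551.4    0.    -0.   321.8 -196.5] 0.004469962479788592
[292 305 281] [ 1.78 -1.21 -1.    0.64 -1.43  0.27] 2e-20 dq/row 0.08
[296 313 309] [ 1.75 -1.13 -0.92  0.63 -1.41  0.29] 6e-30 dq/row 0.08
[300 321 337] [ 1.72 -1.06 -0.85  0.62 -1.4   0.32] 3e-30 dq/row 0.08
[304 329 365] [ 1.7  -0.99 -0.77  0.61 -1.4   0.35] 3e-30 dq/row 0.08
[308 337 393] [ 1.68 -0.93 -0.68  0.6  -1.4   0.37] 1e-30 dq/row 0.08
rows 5 twist [0.0, -0.0, 0.0] trans [-9.0, -15.6, 23.2]
path [[292, 305, 281], [296, 313, 309], [300, 321, 337], [304, 329, 365], [308, 337, 393]] end [308. 337. 393.]
[314 321 384] [ 1.65 -1.01 -0.74  0.6  -1.38  0.45] 3e-26 dq/row 0.08
[323 305 375] [ 1.62 -1.08 -0.79  0.58 -1.34  0.54] 4e-25 dq/row 0.09
[332 289 367] [ 1.56 -1.14 -0.82  0.55 -1.3   0.65] 1e-24 dq/row 0.11
[342 274 358] [ 1.49 -1.19 -0.85  0.5  -1.25  0.77] 3e-25 dq/row 0.12
[353 259 350] [ 1.39 -1.23 -0.86  0.42 -1.2   0.92] 1e-19 dq/row 0.15
[365 245 342] [ 1.27 -1.23 -0.85  0.31 -1.13  1.09] 9e-20 dq/row 0.17
[378 232 335] [ 1.12 -1.2  -0.82  0.17 -1.07  1.3 ] 2e-26 dq/row 0.21
[392 220 327] [ 0.95 -1.13 -0.75 -0.02 -1.03  1.55] 4e-20 dq/row 0.25
[407 208 320] [ 0.74 -1.03 -0.67 -0.25 -1.03  1.84] 7e-31 dq/row 0.29
[422 197 313] [ 0.53 -0.91 -0.57 -0.48 -1.07  2.13] 6e-22 dq/row 0.29
rows 10 twist [0.0203, -0.0467, 0.0304] trans [19.0, 3.3, -5.5]
path [[314, 321, 384], [323, 305, 375], [332, 289, 367], [342, 274, 358], [353, 259, 350], [365, 246, 342], [378, 232, 334], [392, 220, 327], [407, 208, 320], [422, 198, 313]] end [422. 198. 313.]
```

step_arm(
  twist=[
    [0,0,0],
    [0,0,0],
    [0,0,0],
    [0,0,0],
    [0,0,0],
  ],
  translation=[
    [-9,-15.6,23.2],
    [-9,-15.6,23.2],
    [-9,-15.6,23.2],
    [-9,-15.6,23.2],
    [-9,-15.6,23.2],
  ],
  gripper=[1,1,1,1,1],
)

```text
time: 2.25
position: [309.4, 336.5, 393.6]
tool_rot: [0.795, -0.324, 0.271, -0.435]
ft_force: [0.1, -1.1, 0.0]
width: 85.2
```

Run:
```python
from kin import *
log(); p=shot('side','s1.png'); prm=fit()
T0=pose();q0=bot.get_state()['joint_positions']
G=[496,325,90]
T1=side(G,60,35,180,120)
q=chk(T0,T1,20,q0,prm,10); plan(T0,T1,20)
```

```text
t 2.25 q [ 1.67 -0.92 -0.68  0.6  -1.4   0.37] p [309.4 336.5 393.6] F [ 0.1 -1.1  0. ] w 85.2
[   0.   153.9  399.9  551.4   -0.    -0.   321.8 -196.5] 0.003568189141105904
[317 321 389] [ 1.64 -1.   -0.73  0.59 -1.37  0.45] 2e-26 dq/row 0.04
[324 304 380] [ 1.61 -1.07 -0.77  0.58 -1.34  0.54] 2e-25 dq/row 0.05
[333 289 371] [ 1.56 -1.14 -0.81  0.54 -1.3   0.65] 3e-25 dq/row 0.05
[343 274 362] [ 1.48 -1.19 -0.84  0.49 -1.25  0.77] 1e-25 dq/row 0.06
[354 259 353] [ 1.39 -1.22 -0.85  0.42 -1.19  0.92] 8e-31 dq/row 0.07
[366 245 344] [ 1.27 -1.23 -0.84  0.31 -1.13  1.09] 3e-20 dq/row 0.09
[379 232 336] [ 1.12 -1.2  -0.81  0.16 -1.07  1.3 ] 6e-27 dq/row 0.10
[392 220 328] [ 0.95 -1.13 -0.75 -0.03 -1.03  1.55] 3e-20 dq/row 0.13
[407 208 321] [ 0.74 -1.03 -0.66 -0.25 -1.03  1.84] 4e-30 dq/row 0.14
[422 197 313] [ 0.53 -0.91 -0.57 -0.48 -1.07  2.13] 5e-22 dq/row 0.14
rows 20 twist [0.01, -0.0238, 0.0152] trans [9.4, 1.7, -3.1]
path [[313, 329, 394], [324, 305, 380], [338, 282, 366], [354, 260, 353], [372, 239, 340], [392, 220, 328], [414, 203, 317]] end [422. 198. 313.]
```

View pics/s1.png

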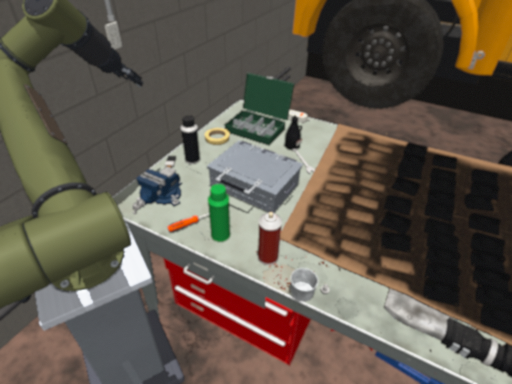

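step_arm(
  twist=[
    [0.02,-0.048,0.03],
    [0.02,-0.048,0.03],
    [0.02,-0.048,0.03],
    [0.02,-0.048,0.03],
    [0.02,-0.048,0.03],
  ],
  translation=[
    [18.8,3.4,-6],
    [18.8,3.4,-6],
    [18.8,3.4,-6],
    [18.8,3.4,-6],
    [18.8,3.4,-6],
  ],
  gripper=[1,1,1,1,1],
)

```text
time: 2.8
position: [351.9, 257.9, 347.4]
tool_rot: [0.868, -0.312, 0.174, -0.344]
ft_force: [0.4, -0.7, -0.1]
width: 85.7
```

step_arm(
  twist=[
    [0.01,-0.024,0.015],
    [0.01,-0.024,0.015],
    [0.01,-0.024,0.015],
    [0.01,-0.024,0.015],
    [0.01,-0.024,0.015],
  ],
  translation=[
    [9.4,1.7,-3.1],
    [9.4,1.7,-3.1],
    [9.4,1.7,-3.1],
    [9.4,1.7,-3.1],
    [9.4,1.7,-3.1],
  ],
  gripper=[1,1,1,1,1],
)

```text
time: 3.3
position: [383.4, 224.6, 327.1]
tool_rot: [0.897, -0.304, 0.125, -0.297]
ft_force: [0.4, -0.0, -0.4]
width: 85.7
```

step_arm(
  twist=[
    [0.01,-0.024,0.015],
    [0.01,-0.024,0.015],
    [0.01,-0.024,0.015],
    [0.01,-0.024,0.015],
    [0.01,-0.024,0.015],
  ],
  translation=[
    [9.4,1.7,-3.1],
    [9.4,1.7,-3.1],
    [9.4,1.7,-3.1],
    [9.4,1.7,-3.1],
    [9.4,1.7,-3.1],
  ],
  gripper=[1,1,1,1,1],
)

```text
time: 3.8
position: [420.5, 196.2, 308.7]
tool_rot: [0.92, -0.294, 0.075, -0.247]
ft_force: [-0.5, 1.0, 0.1]
width: 85.3
```

Run:
```python
from kin import *
log(); p=shot('wrist','w1.png'); P=cloud(p); np.save('w1.npy',P); fit()
for r in bot.masks_of('spray_black',p):
    q=P[r['mask']]; q=q[~np.isnan(q[:,0])]; print(r['confidence'],np.round(r['position']),np.median(q,0).round())
from scipy.optimize import least_squares
P=P.reshape(-1,3);P=P[~np.isnan(P[:,0])]
d=np.hypot(P[:,0]-496,P[:,1]-325)
for lo,hi,r in [(20,60,33.5),(60,100,33.5),(100,145,33.5),(170,195,22)]:
    m=P[(d<60)&(P[:,2]>lo)&(P[:,2]<hi)]
    o=least_squares(lambda c:np.hypot(m[:,0]-c[0],m[:,1]-c[1])-r,[500,335],loss='soft_l1',f_scale=1); print(lo,len(m),o.x,np.abs(o.fun).mean())
print(P[d<25][:,2].max())
```

```text
t 3.8 q [ 0.55 -0.92 -0.59 -0.46 -1.06  2.12] p [420.5 196.2 308.7] F [-0.5  1.   0.1] w 85.3
[   0.   153.9  399.9  551.4   -0.    -0.   321.8 -196.5] 0.003007756377996884
0.9 [211. 254.] [486. 305. 160.]
20 501 [497.77169532 325.27743604] 0.2796437409311387
60 636 [497.78700766 325.30764759] 0.28550378855409686
100 938 [497.73918271 325.33343975] 0.3014972803205711
170 653 [476.20409929 289.10642302] 5.773818722646186
201.85877767540163
```

View pics/w1.png

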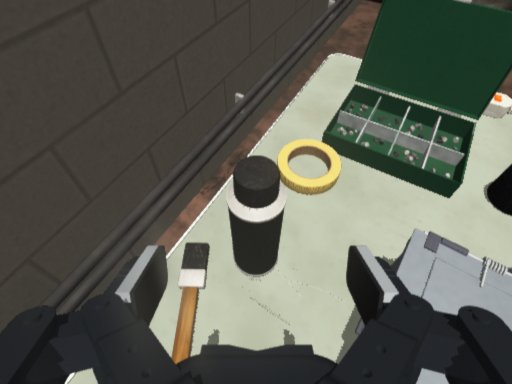

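Run:
```python
from kin import *
prm=fit(False)
T0=pose();q0=bot.get_state()['joint_positions']
G=[497.8,325.3,90]
T1=side(G,60,35,120)
q=chk(T0,T1,5,q0,prm); S=plan(T0,T1,5)
T2=side(G,60,35,2)
q=chk(S,T2,5,q,prm);plan(S,T2,5)
```

```text
[427 204 278] [ 0.56 -0.92 -0.64 -0.46 -1.    2.13] 1e-27 dq/row 0.06
[432 213 248] [ 0.57 -0.9  -0.68 -0.47 -0.94  2.15] 4e-28 dq/row 0.06
[438 222 218] [ 0.59 -0.88 -0.72 -0.49 -0.88  2.17] 1e-29 dq/row 0.06
[443 231 189] [ 0.59 -0.84 -0.75 -0.51 -0.82  2.21] 5e-19 dq/row 0.06
[449 240 159] [ 0.6  -0.79 -0.77 -0.55 -0.76  2.26] 2e-22 dq/row 0.06
rows 5 twist [0.0015, 0.0002, 0.0014] trans [0.0, 25.8, -18.2]
path [[427, 204, 278], [432, 213, 248], [438, 222, 218], [443, 231, 189], [449, 240, 159]] end [449. 240. 159.]
[458 257 145] [ 0.62 -0.73 -0.76 -0.55 -0.7   2.27] 4e-17 dq/row 0.06
[468 274 132] [ 0.64 -0.66 -0.75 -0.57 -0.64  2.28] 7e-26 dq/row 0.07
[478 290 118] [ 0.66 -0.58 -0.72 -0.59 -0.59  2.31] 1e-21 dq/row 0.07
[487 307 105] [ 0.67 -0.51 -0.69 -0.62 -0.54  2.34] 1e-29 dq/row 0.08
[497 324  91] [ 0.68 -0.43 -0.66 -0.65 -0.5   2.37] 1e-29 dq/row 0.08
rows 5 twist [0.0, 0.0, -0.0] trans [0.0, 23.6, 0.0]
path [[458, 257, 145], [468, 274, 132], [478, 290, 118], [487, 307, 105], [497, 324, 91]] end [497. 324.  91.]
```

step_arm(
  twist=[
    [0.0015,0,0.0014],
    [0.0015,0,0.0014],
    [0.0015,0,0.0014],
    [0.0015,0,0.0014],
    [0.0015,0,0.0014],
  ],
  translation=[
    [0,25.8,-18.2],
    [0,25.8,-18.2],
    [0,25.8,-18.2],
    [0,25.8,-18.2],
    [0,25.8,-18.2],
  ],
  gripper=[1,1,1,1,1],
)

```text
time: 4.4
position: [446.7, 243.0, 158.9]
tool_rot: [0.922, -0.29, 0.075, -0.244]
ft_force: [0.9, 0.7, -0.5]
width: 85.1
```

Run:
```python
from kin import *
log(); prm=fit(False); p=shot('wrist','w2.png');P=cloud(p).reshape(-1,3);P=P[~np.isnan(P[:,0])]
d=np.hypot(P[:,0]-498,P[:,1]-325)
for lo,hi,r in [(40,80,33.5),(80,150,33.5)]:
    m=P[(d<60)&(P[:,2]>lo)&(P[:,2]<hi)]
    o=least_squares(lambda c:np.hypot(m[:,0]-c[0],m[:,1]-c[1])-r,[500,335],loss='soft_l1',f_scale=1); print(lo,len(m),o.x,np.abs(o.fun).mean())
T0=pose()
G=[*o.x,90]
S=plan(T0,side(G,60,35,2),10)
```

```text
t 4.4 q [ 0.6  -0.8  -0.78 -0.54 -0.76  2.26] p [446.7 243.  158.9] F [ 0.9  0.7 -0.5] w 85.1
40 1501 [497.656173   325.41380968] 0.25771681782998906
80 4756 [497.63076527 325.46204869] 0.292639641300366
rows 10 twist [0.0005, 0.0002, -0.0008] trans [0.5, 11.3, 0.5]
path [[450, 251, 146], [455, 260, 140], [460, 268, 133], [466, 276, 127], [471, 284, 121], [476, 292, 115], [481, 300, 109], [486, 308, 103], [491, 316, 97], [497, 324, 91]] end [497. 324.  91.]
```

View pics/w2.png

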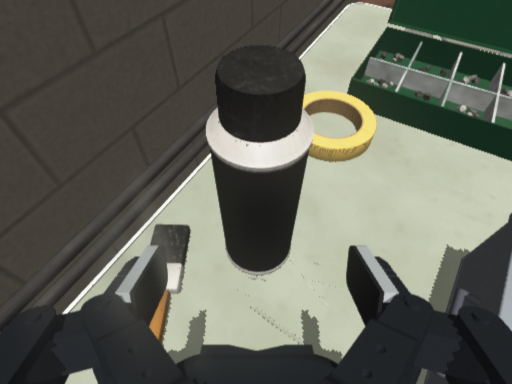

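step_arm(
  twist=[
    [0.001,0,-0.0015],
    [0.001,0,-0.0015],
    [0.001,0,-0.0015],
    [0.001,0,-0.0015],
    [0.001,0,-0.0015],
  ],
  translation=[
    [1,12,0.5],
    [1,12,0.5],
    [1,12,0.5],
    [1,12,0.5],
    [1,12,0.5],
  ],
  gripper=[1,1,1,1,1],
)

```text
time: 4.95
position: [476.7, 284.5, 128.4]
tool_rot: [0.922, -0.288, 0.074, -0.248]
ft_force: [1.0, 0.3, 0.1]
width: 85.6
```

Run:
```python
from kin import *
log()
T0=pose()
S=plan(T0,side([497.6,325.4,90],60,35,2),5)
```

```text
t 4.95 q [ 0.65 -0.61 -0.72 -0.58 -0.61  2.3 ] p [476.7 284.5 128.4] F [1.  0.3 0.1] w 85.6
rows 5 twist [-0.0013, 0.0013, 0.0007] trans [-0.5, 11.5, -1.1]
path [[481, 292, 121], [485, 300, 114], [489, 308, 106], [493, 316, 99], [497, 324, 91]] end [497. 324.  91.]
```

step_arm(
  twist=[
    [0,0,0],
    [0,0,0],
    [0,0,0],
    [0,0,0],
    [0,0,0],
  ],
  translation=[
    [-0.4,11,-0.8],
    [-0.4,11,-0.8],
    [-0.4,11,-0.8],
    [-0.4,11,-0.8],
    [-0.4,11,-0.8],
  ],
  gripper=[1,1,1,1,1],
)

```text
time: 5.45
position: [496.5, 322.8, 93.9]
tool_rot: [0.922, -0.288, 0.074, -0.248]
ft_force: [0.2, 0.0, 0.1]
width: 85.5
```

Run:
```python
from kin import *
log()
T0=pose()
S=plan(T0,side([497.6,325.4,90],60,35,2),1)
```

```text
t 5.45 q [ 0.68 -0.44 -0.66 -0.65 -0.5   2.38] p [496.5 322.8  93.9] F [0.2 0.  0.1] w 85.5
rows 1 twist [-0.0066, 0.0066, 0.003] trans [-0.4, 2.5, -1.6]
path [[497, 324, 91]] end [497. 324.  91.]
```

step_arm(
  twist=[
    [-0.006,0.006,0.003],
    [0,0,0],
    [0,0,0],
    [0,0,0],
    [0,0,0],
  ],
  translation=[
    [-0.4,2,-1],
    [0,0,0],
    [0,0,0],
    [0,0,0],
    [0,0,0],
  ],
  gripper=[1,0,0,0,0],
)

```text
time: 5.95
position: [496.9, 323.2, 91.9]
tool_rot: [0.921, -0.29, 0.078, -0.247]
ft_force: [-4.2, 2.1, 4.0]
width: 65.5
```

step_arm(
  twist=[
    [0,0,0],
    [0,0,0],
    [0,0,0],
    [0,0,0],
    [0,0,0],
  ],
  translation=[
    [0,0,0],
    [0,0,0],
    [0,0,0],
    [0,0,0],
    [0,0,0],
  ],
  gripper=[0,0,0,0,0],
)

```text
time: 6.45
position: [497.0, 323.3, 92.0]
tool_rot: [0.921, -0.29, 0.078, -0.247]
ft_force: [-5.3, 1.3, 3.7]
width: 65.8
```

Run:
```python
from kin import *
s=log(); prm=fit(False)
T0=pose(); np.save('Tgrasp.npy',T0); print(T0.round(3), R.from_matrix(T0[:3,:3]).as_quat())
p=shot('wrist','w3.png');P=cloud(p).reshape(-1,3);P=P[~np.isnan(P[:,0])]
d=np.hypot(P[:,0]-498,P[:,1]-325)
for lo,hi,r in [(100,150,33.5)]:
    m=P[(d<60)&(P[:,2]>lo)&(P[:,2]<hi)]
    o=least_squares(lambda c:np.hypot(m[:,0]-c[0],m[:,1]-c[1])-r,[500,335],loss='soft_l1',f_scale=1); print(lo,len(m),o.x,np.abs(o.fun).mean())
# upend candidates
q0=s['joint_positions']
c=np.array([0,0,1.])@T0[:3,:3]  # can axis in tool
print('can axis in tool',c.round(3))
for a in [40,60,75]:
  for up in [10,20,35]:
    for pos in [[450,300,600],[500,330,700],[520,300,800]]:
      y=np.array([np.cos(np.radians(up))*np.cos(np.radians(a)),np.cos(np.radians(up))*np.sin(np.radians(a)),np.sin(np.radians(up))])
      T1=mk(pos,y,[0,0,1]); T2=mk(pos,y,[0,0,-1])
      qa,ca=ik(T1,q0,prm); qb,cb=ik(T2,qa-np.array([0,0,0,0,0,np.pi]),prm)
      print(a,up,pos,qa.round(2),'%.0e'%ca,qb.round(2),'%.0e'%cb,'axis z',round((T2[:3,:3]@c)[2],3))
```

```text
t 6.45 q [ 0.68 -0.43 -0.66 -0.65 -0.5   2.37] p [497.  323.3  92. ] F [-5.3  1.3  3.7] w 65.8
[[ 8.66000e-01  4.10000e-01  2.87000e-01  4.97010e+02]
 [-5.01000e-01  7.10000e-01  4.95000e-01  3.23282e+02]
 [-0.00000e+00 -5.72000e-01  8.20000e-01  9.19920e+01]
 [ 0.00000e+00  0.00000e+00  0.00000e+00  1.00000e+00]] [-0.28968085  0.07800496 -0.24730277  0.92132599]
100 25981 [493.49025966 315.48103086] 7.859271987131193
can axis in tool [-0.    -0.572  0.82 ]
40 10 [450, 300, 600] [ 0.58 -0.92 -0.44 -1.1  -0.31  2.6 ] 3e-02 [ 0.58 -0.92 -0.44 -1.1  -0.31 -0.54] 3e-02 axis z -0.907
40 10 [500, 330, 700] [ 0.87 -0.73 -0.57  0.9  -0.18  0.69] 1e-02 [ 0.87 -0.73 -0.57  0.9  -0.18 -2.45] 1e-02 axis z -0.907
40 10 [520, 300, 800] [ 0.83 -0.64 -0.36  0.75 -0.18  0.85] 6e-04 [ 0.83 -0.64 -0.36  0.75 -0.18 -2.29] 6e-04 axis z -0.907
40 20 [450, 300, 600] [ 0.55 -0.95 -0.48 -1.39 -0.18  2.89] 4e-03 [ 0.55 -0.95 -0.48 -1.39 -0.18 -0.25] 4e-03 axis z -0.966
40 20 [500, 330, 700] [ 0.58 -0.7  -0.2  -1.3  -0.18  2.81] 7e-03 [ 0.58 -0.7  -0.2  -1.3  -0.18 -0.33] 7e-03 axis z -0.966
40 20 [520, 300, 8
[... 1991 characters left out ...]
.24 -1.87 -1.35  2.87] 4e-25 [-0.13 -0.57 -0.24 -1.87 -1.35 -0.27] 4e-25 axis z -0.966
75 20 [500, 330, 700] [-0.01 -0.41  0.05 -1.79 -1.21  2.77] 6e-29 [-0.01 -0.41  0.05 -1.79 -1.21 -0.37] 6e-29 axis z -0.966
75 20 [520, 300, 800] [-0.07 -0.31  0.29 -1.76 -1.22  2.6 ] 5e-19 [-0.07 -0.31  0.29 -1.76 -1.22 -0.54] 5e-19 axis z -0.966
75 35 [450, 300, 600] [-0.17 -0.55 -0.38 -2.12 -1.39  2.99] 2e-03 [-0.17 -0.52 -0.39 -2.17 -1.42 -0.06] 2e-30 axis z -1.0
75 35 [500, 330, 700] [-0.07 -0.39 -0.1  -2.12 -1.25  2.99] 2e-04 [-0.07 -0.39 -0.11 -2.14 -1.26 -0.12] 8e-26 axis z -1.0
75 35 [520, 300, 800] [-0.12 -0.33  0.12 -2.09 -1.21  2.84] 8e-19 [-0.12 -0.33  0.12 -2.09 -1.21 -0.3 ] 8e-19 axis z -1.0
```

Run:
```python
from kin import *
prm=fit(False)
T0=pose(); q0=bot.get_state()['joint_positions']
for tgt in [[500,325,600],[500,325,700],[520,300,700]]:
    T1=T0.copy(); T1[:3,3]=tgt
    print('lift'); q=chk(T0,T1,20,q0,prm,4)
    h=T0[:3,1].copy(); h[2]=0; h/=np.linalg.norm(h); ax=T0[:3,:3].T@h; print('axis tool',ax.round(3))
    for s in [1,-1]:
        qq=q; print('sgn',s)
        for i in range(1,13):
            T=T1.copy(); T[:3,:3]=T1[:3,:3]@R.from_rotvec(ax*s*i*np.pi/12).as_matrix()
            qn,c=ik(T,qq,prm); print(i*15,qn.round(2),'%.0e'%c,(np.abs(qn-qq).max()/15*6).round(2)); qq=qn
```

```text
lift
[498 324 219] [ 0.75 -0.58 -0.59 -0.4  -0.65  2.06] 2e-28 dq/row 0.06
[499 324 346] [ 0.77 -0.59 -0.41 -0.3  -0.84  1.93] 3e-30 dq/row 0.04
[499 325 473] [ 0.78 -0.53 -0.15 -0.26 -1.02  1.86] 1e-22 dq/row 0.05
[500 325 600] [ 0.78 -0.41  0.17 -0.23 -1.21  1.8 ] 4e-21 dq/row 0.06
axis tool [-0.     0.82   0.572]
sgn 1
15 [ 0.6  -0.32  0.31 -0.53 -1.35  1.76] 2e-21 0.12
30 [ 0.42 -0.24  0.4  -0.8  -1.47  1.68] 8e-28 0.11
45 [ 0.27 -0.19  0.43 -1.04 -1.56  1.56] 6e-21 0.1
60 [ 0.15 -0.16  0.42 -1.26 -1.62  1.43] 2e-18 0.09
75 [ 0.06 -0.14  0.37 -1.44 -1.65  1.28] 3e-18 0.08
90 [-0.01 -0.14  0.29 -1.61 -1.65  1.14] 2e-18 0.07
105 [-0.05 -0.16  0.18 -1.75 -1.63  1.  ] 2e-18 0.06
120 [-0.08 -0.2   0.06 -1.88 -1.59  0.85] 2e-30 0.06
135 [-0.1  -0.25 -0.06 -1.99 -1.52  0.69] 8e-30 0.06
150 [-0.1  -0.33 -0.19 -2.08 -1.42  0.53] 6e-30 0.07
165 [-0.08 -0.43 -0.3  -2.15 -1.29  0.36] 4e-28 0.07
180 [-0.05 -0.54 -0.4  -2.19 -1.1   0.16] 6e-26 0.08
sgn -1
15 [ 0.95 -0.5  -0.01  0.08 -1.08  1.8 ] 3e-28 0.12
30 [ 1.06 -0.58 -0.2   0.38 -0.96  1.78] 4e-30 0.12
45 [ 1.11 -0.65 -0.39  0.65 -0.85  1
[... 2964 characters left out ...]
8] 5e-29 0.07
180 [-0.07 -0.51 -0.19 -2.1  -1.02 -0.02] 1e-24 0.08
sgn -1
15 [ 0.85 -0.33  0.36 -0.02 -1.27  1.9 ] 1e-30 0.11
30 [ 0.98 -0.43  0.15  0.26 -1.12  1.93] 6e-30 0.11
45 [ 1.05 -0.52 -0.06  0.52 -0.98  1.95] 1e-21 0.1
60 [ 1.06 -0.59 -0.26  0.76 -0.83  1.96] 4e-20 0.1
75 [ 0.98 -0.65 -0.44  1.   -0.64  1.94] 1e-26 0.1
90 [ 0.79 -0.69 -0.61  1.34 -0.36  1.82] 2e-31 0.13
105 [ 0.6  -0.71 -0.66  1.64 -0.18  1.73] 5e-03 0.12
120 [ 0.58 -0.71 -0.66  1.69 -0.18  1.89] 3e-02 0.06
135 [ 0.81 -0.73 -0.57  0.87 -0.18  2.99] 7e-02 0.44
150 [ 0.77 -0.73 -0.6   1.06 -0.18  2.99] 1e-01 0.08
165 [ 0.73 -0.72 -0.63  1.24 -0.18  2.99] 2e-01 0.07
180 [ 0.68 -0.72 -0.64  1.44 -0.18  2.99] 3e-01 0.08
```

step_arm(
  twist=[
    [0,0,0],
    [0,0,0],
    [0,0,0],
    [0,0,0],
    [0,0,0],
  ],
  translation=[
    [0,-3.4,4.9],
    [0,-3.4,4.9],
    [0,-3.4,4.9],
    [0,-3.4,4.9],
    [0,-3.4,4.9],
  ],
  gripper=[0,0,0,0,0],
)

```text
time: 7.0
position: [497.1, 322.6, 120.8]
tool_rot: [0.921, -0.291, 0.078, -0.248]
ft_force: [0.5, 0.3, -4.1]
width: 65.6
```

Run:
```python
from kin import *
log()
p=shot('side','s2.png')
```

```text
t 7.0 q [ 0.71 -0.48 -0.66 -0.57 -0.53  2.27] p [497.1 322.6 120.8] F [ 0.5  0.3 -4.1] w 65.6
```

View pics/s2.png

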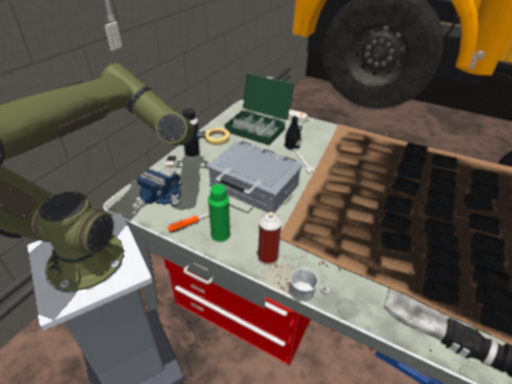

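View pics/w3.png

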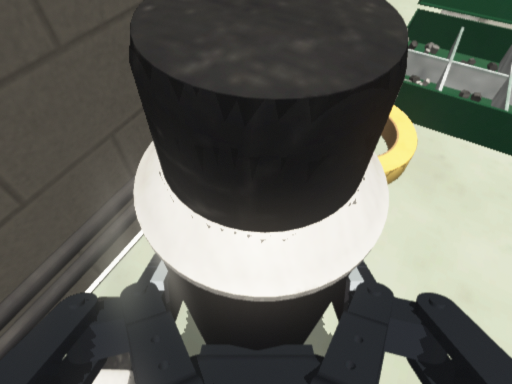

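The can is between the fingers in the w3 view (cap around (90,265)), and the wrist now carries 4.1 N, so it's lifted. Next I raise it well clear of the bench.

step_arm(
  twist=[
    [0,0,0],
    [0,0,0],
    [0,0,0],
    [0,0,0],
    [0,0,0],
  ],
  translation=[
    [0,-10,14.4],
    [0,-14,20],
    [0,-14,20],
    [0,-14,20],
    [0,-14,20],
  ],
  gripper=[0,0,0,0,0],
)

```text
time: 7.55
position: [497.0, 322.8, 236.7]
tool_rot: [0.921, -0.291, 0.078, -0.247]
ft_force: [-0.4, 0.5, -3.6]
width: 65.9
```

step_arm(
  twist=[
    [0,0,0],
    [0,0,0],
    [0,0,0],
    [0,0,0],
    [0,0,0],
  ],
  translation=[
    [0,-14,20],
    [0,-14,20],
    [0,-14,20],
    [0,-14,20],
    [0,-14,20],
  ],
  gripper=[0,0,0,0,0],
)

```text
time: 8.05
position: [497.0, 322.8, 358.8]
tool_rot: [0.921, -0.291, 0.078, -0.247]
ft_force: [-0.3, -0.2, -4.0]
width: 65.8
```

step_arm(
  twist=[
    [0,0,0],
    [0,0,0],
    [0,0,0],
    [0,0,0],
    [0,0,0],
  ],
  translation=[
    [0,-14,20],
    [0,-14,20],
    [0,-14,20],
    [0,-14,20],
    [0,-14,20],
  ],
  gripper=[0,0,0,0,0],
)

```text
time: 8.55
position: [497.0, 322.8, 480.9]
tool_rot: [0.921, -0.291, 0.078, -0.247]
ft_force: [0.1, -0.2, -3.9]
width: 65.9
```

step_arm(
  twist=[
    [0,0,0],
    [0,0,0],
    [0,0,0],
    [0,0,0],
    [0,0,0],
  ],
  translation=[
    [0,-14,20],
    [0,-14,20],
    [0,-14,20],
    [0,-14,20],
    [0,-9,13],
  ],
  gripper=[0,0,0,0,0],
)

```text
time: 9.05
position: [497.1, 322.6, 595.8]
tool_rot: [0.921, -0.29, 0.077, -0.248]
ft_force: [-0.1, -0.2, -3.7]
width: 65.9
```

Run:
```python
from kin import *
s=log()
prm=fit(False); T1=pose(); q=s['joint_positions']
ax=np.array([0,.82,.572])
for i in range(1,11):
    T=T1.copy(); T[:3,:3]=T1[:3,:3]@R.from_rotvec(ax*i*np.pi/10).as_matrix()
    qn,c=ik(T,q,prm); print(i*18,qn.round(2),'%.0e'%c,(np.abs(qn-q).max()/3).round(2)); q=qn
```

```text
t 9.05 q [ 0.79 -0.42  0.15 -0.23 -1.2   1.8 ] p [497.1 322.6 595.8] F [-0.1 -0.2 -3.7] w 65.9
18 [ 0.56 -0.32  0.31 -0.58 -1.37  1.75] 3e-30 0.12
36 [ 0.36 -0.23  0.4  -0.9  -1.51  1.64] 5e-26 0.11
54 [ 0.19 -0.18  0.41 -1.17 -1.6   1.49] 5e-30 0.09
72 [ 0.07 -0.15  0.37 -1.41 -1.65  1.32] 6e-30 0.08
90 [-0.01 -0.15  0.27 -1.61 -1.66  1.15] 4e-30 0.07
108 [-0.07 -0.17  0.15 -1.78 -1.63  0.97] 1e-29 0.06
126 [-0.1  -0.23  0.   -1.92 -1.58  0.79] 8e-30 0.06
144 [-0.11 -0.31 -0.15 -2.04 -1.48  0.6 ] 3e-28 0.06
162 [-0.1  -0.42 -0.3  -2.13 -1.32  0.39] 6e-25 0.07
180 [-0.05 -0.55 -0.41 -2.19 -1.11  0.16] 2e-22 0.08
```

step_arm(
  twist=[
    [0,0.086,0.06],
    [0,0.086,0.06],
    [0,0.086,0.06],
    [0,0.086,0.06],
    [0,0.086,0.06],
  ],
  translation=[
    [0,0,0],
    [0,0,0],
    [0,0,0],
    [0,0,0],
    [0,0,0],
  ],
  gripper=[0,0,0,0,0],
)

```text
time: 9.55
position: [497.4, 322.7, 593.9]
tool_rot: [0.909, -0.216, 0.316, -0.164]
ft_force: [0.4, -1.0, -4.7]
width: 65.6
```

step_arm(
  twist=[
    [0,0.086,0.06],
    [0,0.086,0.06],
    [0,0.086,0.06],
    [0,0.086,0.06],
    [0,0.086,0.06],
  ],
  translation=[
    [0,0,0],
    [0,0,0],
    [0,0,0],
    [0,0,0],
    [0,0,0],
  ],
  gripper=[0,0,0,0,0],
)

```text
time: 10.05
position: [497.9, 322.3, 593.4]
tool_rot: [0.835, -0.127, 0.53, -0.07]
ft_force: [0.6, 0.7, -4.1]
width: 65.1
```

Run:
```python
from kin import *
s=log(); T=pose(); print((T[:3,:3]@np.array([0,-.572,.82])).round(2))
```

```text
t 10.05 q [ 0.15 -0.17  0.4  -1.26 -1.62  1.43] p [497.9 322.3 593.4] F [ 0.6  0.7 -4.1] w 65.1
[ 0.75 -0.43  0.5 ]
```

step_arm(
  twist=[
    [0,0.086,0.06],
    [0,0.086,0.06],
    [0,0.086,0.06],
    [0,0.086,0.06],
    [0,0.086,0.06],
  ],
  translation=[
    [0,0,0],
    [0,0,0],
    [0,0,0],
    [0,0,0],
    [0,0,0],
  ],
  gripper=[0,0,0,0,0],
)

```text
time: 10.55
position: [498.0, 322.4, 592.9]
tool_rot: [0.704, -0.029, 0.709, 0.029]
ft_force: [1.0, -0.1, -4.6]
width: 65.5
```

step_arm(
  twist=[
    [0,0.086,0.06],
    [0,0.086,0.06],
    [0,0.086,0.06],
    [0,0.086,0.06],
    [0,0.086,0.06],
  ],
  translation=[
    [0,0,0],
    [0,0,0],
    [0,0,0],
    [0,0,0],
    [0,0,0],
  ],
  gripper=[0,0,0,0,0],
)

```text
time: 11.05
position: [498.0, 322.6, 592.4]
tool_rot: [0.525, 0.071, 0.839, 0.126]
ft_force: [0.1, 0.2, -3.3]
width: 65.5
```

step_arm(
  twist=[
    [0,0.086,0.06],
    [0,0.086,0.06],
    [0,0.086,0.06],
    [0,0.086,0.06],
    [0,0.086,0.06],
  ],
  translation=[
    [0,0,0],
    [0,0,0],
    [0,0,0],
    [0,0,0],
    [0,0,0],
  ],
  gripper=[0,0,0,0,0],
)

```text
time: 11.55
position: [497.9, 322.8, 592.2]
tool_rot: [0.31, 0.166, 0.911, 0.215]
ft_force: [-0.2, -1.0, -3.3]
width: 65.4
```

step_arm(
  twist=[
    [0,0.086,0.06],
    [0,0.086,0.06],
    [0,0.086,0.06],
    [0,0.086,0.06],
    [0,0.086,0.06],
  ],
  translation=[
    [0,0,0],
    [0,0,0],
    [0,0,0],
    [0,0,0],
    [0,0,0],
  ],
  gripper=[0,0,0,0,0],
)

```text
time: 12.05
position: [498.0, 322.7, 592.0]
tool_rot: [0.074, 0.25, 0.921, 0.288]
ft_force: [-0.2, -0.3, -2.7]
width: 65.5
```

Run:
```python
from kin import *
s=log(); T=pose(); print((T[:3,:3]@np.array([0,-.572,.82])).round(2))
shot('side','s3.png')
```

```text
t 12.05 q [-0.05 -0.55 -0.42 -2.18 -1.1   0.16] p [498.  322.7 592. ] F [-0.2 -0.3 -2.7] w 65.5
[-0.01  0.   -1.  ]
```

View pics/s3.png

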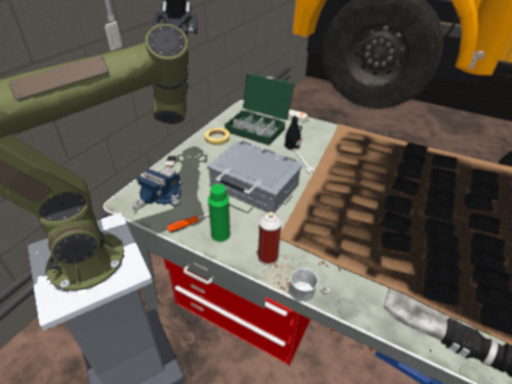

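step_arm(
  twist=[
    [0,0,0],
    [0,0,0],
    [0,0,0],
    [0,0,0],
    [0,0,0],
  ],
  translation=[
    [0,0,0],
    [0,0,0],
    [0,0,0],
    [0,0,0],
    [0,0,0],
  ],
  gripper=[0,0,0,0,0],
)

```text
time: 12.6
position: [497.8, 322.9, 593.1]
tool_rot: [0.076, 0.248, 0.921, 0.289]
ft_force: [-0.2, 0.2, -3.4]
width: 65.4
```

step_arm(
  twist=[
    [0,0,0],
    [0,0,0],
    [0,0,0],
    [0,0,0],
    [0,0,0],
  ],
  translation=[
    [0,0,0],
    [0,0,0],
    [0,0,0],
    [0,0,0],
    [0,0,0],
  ],
  gripper=[0,0,0,0,0],
)

```text
time: 13.1
position: [497.2, 323.1, 593.5]
tool_rot: [0.076, 0.248, 0.921, 0.289]
ft_force: [1.0, 0.4, -3.9]
width: 65.6
```

Run:
```python
from kin import *
s=log(); shot('wrist','w4.png'); T=pose(); Tg=np.load('Tgrasp.npy')
T1=Tg.copy(); T1[:3,3]=T[:3,3]
w=R.from_matrix(T[:3,:3].T@T1[:3,:3]).as_rotvec(); print(w, np.linalg.norm(w))
```

```text
t 13.1 q [-0.05 -0.55 -0.42 -2.19 -1.1   0.16] p [497.2 323.1 593.5] F [ 1.   0.4 -3.9] w 65.6
[8.02267628e-04 2.57493257e+00 1.79345022e+00] 3.1379518929423766
```

View pics/w4.png

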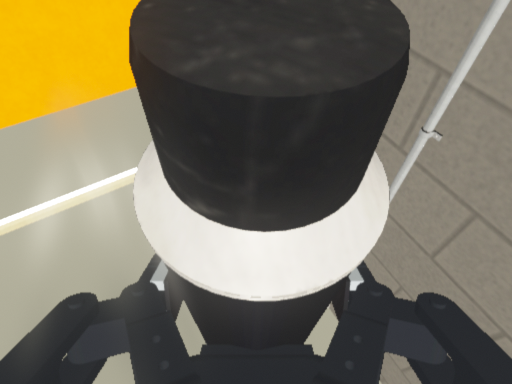

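The can is held the same way as before (cap around (90,265)), so it hasn't slipped, and it was upside down for over a second. Turning it back now.

step_arm(
  twist=[
    [0,-0.086,-0.06],
    [0,-0.086,-0.06],
    [0,-0.086,-0.06],
    [0,-0.086,-0.06],
    [0,-0.086,-0.06],
  ],
  translation=[
    [0,0,0],
    [0,0,0],
    [0,0,0],
    [0,0,0],
    [0,0,0],
  ],
  gripper=[0,0,0,0,0],
)

```text
time: 13.65
position: [497.4, 322.9, 593.0]
tool_rot: [0.314, 0.164, 0.91, 0.215]
ft_force: [0.3, 0.1, -4.6]
width: 65.5
```

step_arm(
  twist=[
    [0,-0.086,-0.06],
    [0,-0.086,-0.06],
    [0,-0.086,-0.06],
    [0,-0.086,-0.06],
    [0,-0.086,-0.06],
  ],
  translation=[
    [0,0,0],
    [0,0,0],
    [0,0,0],
    [0,0,0],
    [0,0,0],
  ],
  gripper=[0,0,0,0,0],
)

```text
time: 14.15
position: [497.4, 322.9, 593.1]
tool_rot: [0.528, 0.069, 0.837, 0.126]
ft_force: [0.5, 1.2, -3.1]
width: 65.7
```

step_arm(
  twist=[
    [0,-0.086,-0.06],
    [0,-0.086,-0.06],
    [0,-0.086,-0.06],
    [0,-0.086,-0.06],
    [0,-0.086,-0.06],
  ],
  translation=[
    [0,0,0],
    [0,0,0],
    [0,0,0],
    [0,0,0],
    [0,0,0],
  ],
  gripper=[0,0,0,0,0],
)

```text
time: 14.65
position: [497.3, 322.9, 593.3]
tool_rot: [0.707, -0.031, 0.706, 0.029]
ft_force: [0.4, -0.4, -4.9]
width: 65.8
```

step_arm(
  twist=[
    [0,-0.086,-0.06],
    [0,-0.086,-0.06],
    [0,-0.086,-0.06],
    [0,-0.086,-0.06],
    [0,-0.086,-0.06],
  ],
  translation=[
    [0,0,0],
    [0,0,0],
    [0,0,0],
    [0,0,0],
    [0,0,0],
  ],
  gripper=[0,0,0,0,0],
)

```text
time: 15.15
position: [497.0, 323.1, 593.5]
tool_rot: [0.837, -0.129, 0.527, -0.07]
ft_force: [-0.2, -0.1, -3.8]
width: 65.8
```

step_arm(
  twist=[
    [0,-0.086,-0.06],
    [0,-0.086,-0.06],
    [0,-0.086,-0.06],
    [0,-0.086,-0.06],
    [0,-0.086,-0.06],
  ],
  translation=[
    [0,0,0],
    [0,0,0],
    [0,0,0],
    [0,0,0],
    [0,0,0],
  ],
  gripper=[0,0,0,0,0],
)

```text
time: 15.65
position: [496.8, 323.3, 593.5]
tool_rot: [0.91, -0.217, 0.313, -0.164]
ft_force: [-0.0, 0.7, -4.3]
width: 65.6
```

step_arm(
  twist=[
    [0,-0.086,-0.06],
    [0,-0.086,-0.06],
    [0,-0.086,-0.06],
    [0,-0.086,-0.06],
    [0,-0.086,-0.06],
  ],
  translation=[
    [0,0,0],
    [0,0,0],
    [0,0,0],
    [0,0,0],
    [0,0,0],
  ],
  gripper=[0,0,0,0,0],
)

```text
time: 16.15
position: [496.4, 323.6, 593.2]
tool_rot: [0.921, -0.291, 0.077, -0.247]
ft_force: [0.6, -1.1, -4.8]
width: 65.3
```

Run:
```python
from kin import *
s=log(); T=pose(); Tg=np.load('Tgrasp.npy'); np.set_printoptions(suppress=True,precision=4)
print(R.from_matrix(T[:3,:3].T@Tg[:3,:3]).as_rotvec())
T1=Tg.copy(); T1[2,3]+=60
plan(T,T1,18)
```

```text
t 16.15 q [ 0.79 -0.42  0.14 -0.22 -1.2   1.8 ] p [496.4 323.6 593.2] F [ 0.6 -1.1 -4.8] w 65.3
[0.0022 0.0031 0.0001]
rows 18 twist [0.0001, 0.0002, 0.0] trans [0.0, 14.1, -20.1]
path [[496, 324, 569], [497, 324, 495], [497, 324, 421], [497, 324, 348], [497, 324, 274], [497, 324, 200]] end [497. 324. 151.]
```

step_arm(
  twist=[
    [0,0,0],
    [0,0,0],
    [0,0,0],
    [0,0,0],
    [0,0,0],
  ],
  translation=[
    [0,10,-14.3],
    [0,14,-20],
    [0,14,-20],
    [0,14,-20],
    [0,14,-20],
  ],
  gripper=[0,0,0,0,0],
)

```text
time: 16.65
position: [496.2, 323.6, 476.2]
tool_rot: [0.921, -0.291, 0.079, -0.246]
ft_force: [-0.2, 0.2, -3.1]
width: 65.3
```

step_arm(
  twist=[
    [0,0,0],
    [0,0,0],
    [0,0,0],
    [0,0,0],
    [0,0,0],
  ],
  translation=[
    [0,14,-20],
    [0,14,-20],
    [0,14,-20],
    [0,14,-20],
    [0,14,-20],
  ],
  gripper=[0,0,0,0,0],
)

```text
time: 17.15
position: [496.2, 323.4, 354.1]
tool_rot: [0.921, -0.291, 0.08, -0.246]
ft_force: [0.9, -0.1, -3.5]
width: 65.7
```

step_arm(
  twist=[
    [0,0,0],
    [0,0,0],
    [0,0,0],
    [0,0,0],
    [0,0,0],
  ],
  translation=[
    [0,14,-20],
    [0,14,-20],
    [0,14,-20],
    [0,14,-20],
    [0,14,-20],
  ],
  gripper=[0,0,0,0,0],
)

```text
time: 17.65
position: [496.1, 323.3, 232.1]
tool_rot: [0.921, -0.291, 0.08, -0.247]
ft_force: [1.0, 0.3, -4.4]
width: 65.6
```

step_arm(
  twist=[
    [0,0,0],
    [0,0,0],
    [0,0,0],
    [0,0,0],
    [0,0,0],
  ],
  translation=[
    [0,12,-17],
    [0,12,-17],
    [0,8,-12],
    [0,6,-9],
    [0,0,0],
  ],
  gripper=[0,0,0,0,0],
)

```text
time: 18.15
position: [496.4, 322.4, 165.3]
tool_rot: [0.921, -0.291, 0.079, -0.247]
ft_force: [-0.2, -0.2, -3.4]
width: 65.7
```

Run:
```python
from kin import *
s=log(); T=pose(); Tg=np.load('Tgrasp.npy'); np.set_printoptions(suppress=True,precision=4)
T1=Tg.copy(); T1[2,3]+=2
plan(T,T1,5)
```

```text
t 18.15 q [ 0.74 -0.54 -0.64 -0.47 -0.58  2.15] p [496.4 322.4 165.3] F [-0.2 -0.2 -3.4] w 65.7
rows 5 twist [0.0008, -0.0003, -0.0001] trans [0.0, 8.4, -11.5]
path [[497, 323, 151], [497, 323, 137], [497, 323, 123], [497, 323, 108], [497, 324, 94]] end [497. 324.  94.]
```

Bringing it down to about 9 mm above the bench first.

step_arm(
  twist=[
    [0.001,0,0],
    [0.001,0,0],
    [0.001,0,0],
    [0.001,0,0],
    [0,0,0],
  ],
  translation=[
    [0,9,-12.5],
    [0,9,-12.5],
    [0,9,-12.5],
    [0,9,-12.5],
    [0,1.5,-2],
  ],
  gripper=[0,0,0,0,0],
)

```text
time: 18.65
position: [497.3, 323.3, 102.1]
tool_rot: [0.921, -0.289, 0.078, -0.248]
ft_force: [0.3, -0.5, -4.0]
width: 65.7
```

Run:
```python
from kin import *
s=log(); T=pose(); Tg=np.load('Tgrasp.npy'); np.set_printoptions(suppress=True,precision=4)
T1=Tg.copy(); T1[2,3]+=0.5
plan(T,T1,5)
```

```text
t 18.65 q [ 0.69 -0.45 -0.66 -0.62 -0.51  2.34] p [497.3 323.3 102.1] F [ 0.3 -0.5 -4. ] w 65.7
rows 5 twist [-0.0002, -0.0003, 0.0] trans [-0.0, 1.1, -1.6]
path [[497, 323, 100], [497, 323, 98], [497, 323, 96], [497, 323, 94], [497, 323, 92]] end [497. 323.  92.]
```

step_arm(
  twist=[
    [0,0,0],
    [0,0,0],
    [0,0,0],
    [0,0,0],
    [0,0,0],
  ],
  translation=[
    [0,1.4,-2],
    [0,1.4,-2],
    [0,1.2,-1.6],
    [0,1,-1.4],
    [0,0,0],
  ],
  gripper=[0,0,0,0,0],
)

```text
time: 19.15
position: [497.6, 323.6, 94.6]
tool_rot: [0.922, -0.289, 0.078, -0.248]
ft_force: [0.5, -0.3, -5.0]
width: 65.5
```

Run:
```python
from kin import *
s=log(); T=pose(); Tg=np.load('Tgrasp.npy'); np.set_printoptions(suppress=True,precision=4)
T1=Tg.copy()
plan(T,T1,1)
```

```text
t 19.15 q [ 0.68 -0.43 -0.66 -0.65 -0.5   2.37] p [497.6 323.6  94.6] F [ 0.5 -0.3 -5. ] w 65.5
rows 1 twist [-0.0024, 0.0001, 0.0006] trans [-0.4, 1.1, -2.5]
path [[497, 323, 92]] end [497. 323.  92.]
```

step_arm(
  twist=[
    [-0.002,0,0],
    [0,0,0],
    [0,0,0],
    [0,0,0],
    [0,0,0],
  ],
  translation=[
    [-0.3,0.5,-1],
    [0,0.3,-0.6],
    [0,0.3,-0.4],
    [0,0,0],
    [0,0,0],
  ],
  gripper=[0,0,0,0,0],
)

```text
time: 19.65
position: [497.3, 323.5, 92.4]
tool_rot: [0.921, -0.29, 0.078, -0.248]
ft_force: [1.1, -0.0, -4.0]
width: 65.8
```

Run:
```python
from kin import *
s=log(); T=pose(); Tg=np.load('Tgrasp.npy'); np.set_printoptions(suppress=True,precision=4)
plan(T,Tg,1)
```

```text
t 19.65 q [ 0.68 -0.43 -0.66 -0.65 -0.5   2.37] p [497.3 323.5  92.4] F [ 1.1 -0.  -4. ] w 65.8
rows 1 twist [-0.0005, 0.0001, 0.0008] trans [-0.1, -0.0, -0.5]
path [[497, 323, 92]] end [497. 323.  92.]
```

step_arm(
  twist=[
    [0,0,0],
    [0,0,0],
    [0,0,0],
    [0,0,0],
    [0,0,0],
  ],
  translation=[
    [0,0.3,-0.5],
    [0,0.3,-0.5],
    [0,0,0],
    [0,0,0],
    [0,0,0],
  ],
  gripper=[0,0,0,0,0],
)

```text
time: 20.15
position: [497.5, 323.6, 92.0]
tool_rot: [0.921, -0.289, 0.077, -0.248]
ft_force: [-1.8, -0.3, 0.7]
width: 65.6
```

Run:
```python
from kin import *
s=log(); p=shot('side','s4.png')
P=cloud(p).reshape(-1,3);P=P[~np.isnan(P[:,0])]
print(s['torque'])
```

```text
t 20.15 q [ 0.68 -0.43 -0.66 -0.65 -0.5   2.38] p [497.5 323.6  92. ] F [-1.8 -0.3  0.7] w 65.6
[-1.85389003  1.64018334  0.51914475]
```

Run:
```python
import json
for l in open('log.jsonl'):
    s=json.loads(l); print(round(s['time'],2),[round(x,1) for x in s['ft_force']],[round(x,2) for x in s['torque']])
```

```text
1.25 [-0.5, 0.2, 1.3] [-0.55, 0.91, -0.06]
1.75 [14.4, 14.2, 7.7] [2.06, -3.42, -0.37]
1.75 [14.4, 14.2, 7.7] [2.06, -3.42, -0.37]
2.25 [0.1, -1.1, 0.0] [-1.15, 1.41, -0.03]
3.8 [-0.5, 1.0, 0.1] [-2.03, 1.14, -0.02]
4.4 [0.9, 0.7, -0.5] [-1.93, 1.1, -0.02]
4.95 [1.0, 0.3, 0.1] [-2.0, 1.18, 0.02]
5.45 [0.2, 0.0, 0.1] [-1.99, 1.11, 0.0]
6.45 [-5.3, 1.3, 3.7] [-0.45, 1.79, 1.55]
7.0 [0.5, 0.3, -4.1] [-2.85, 1.68, -0.01]
9.05 [-0.1, -0.2, -3.7] [-2.78, 1.61, -0.08]
10.05 [0.6, 0.7, -4.1] [-3.94, 0.0, -0.02]
12.05 [-0.2, -0.3, -2.7] [-2.85, 1.65, 0.02]
13.1 [1.0, 0.4, -3.9] [-2.84, 1.73, -0.0]
16.15 [0.6, -1.1, -4.8] [-3.07, 1.75, -0.07]
18.15 [-0.2, -0.2, -3.4] [-2.86, 1.69, -0.01]
18.65 [0.3, -0.5, -4.0] [-2.94, 1.74, -0.01]
19.15 [0.5, -0.3, -5.0] [-2.86, 1.7, -0.02]
19.65 [1.1, -0.0, -4.0] [-2.89, 1.62, -0.03]
20.15 [-1.8, -0.3, 0.7] [-1.85, 1.64, 0.52]
```

step_arm(
  twist=[
    [0,0,0],
    [0,0,0],
    [0,0,0],
    [0,0,0],
    [0,0,0],
  ],
  translation=[
    [0,0,0],
    [0,0,0],
    [0,0,0],
    [0,0,0],
    [0,0,0],
  ],
  gripper=[0.85,0.9,1,1,1],
)

```text
time: 20.7
position: [497.3, 323.4, 91.3]
tool_rot: [0.921, -0.289, 0.078, -0.248]
ft_force: [-0.3, 0.7, -1.4]
width: 85.5
```

step_arm(
  twist=[
    [0,0,0],
    [0,0,0],
    [0,0,0],
    [0,0,0],
    [0,0,0],
  ],
  translation=[
    [0,-5,0],
    [0,-10,0],
    [0,-15,0],
    [0,-20,0],
    [0,-25,0],
  ],
  gripper=[1,1,1,1,1],
)

```text
time: 21.2
position: [465.7, 269.6, 133.9]
tool_rot: [0.921, -0.29, 0.078, -0.247]
ft_force: [0.3, 0.2, -0.1]
width: 85.6
```

Run:
```python
from kin import *
log(); p=shot('wrist','w5.png');P=cloud(p).reshape(-1,3);P=P[~np.isnan(P[:,0])]
d=np.hypot(P[:,0]-498,P[:,1]-325)
for lo,hi,r in [(20,50,33.5),(50,100,33.5),(100,150,33.5)]:
    m=P[(d<50)&(P[:,2]>lo)&(P[:,2]<hi)]
    o=least_squares(lambda c:np.hypot(m[:,0]-c[0],m[:,1]-c[1])-r,[500,335],loss='soft_l1',f_scale=1); print(lo,len(m),o.x,np.abs(o.fun).mean())
```

```text
t 21.2 q [ 0.64 -0.67 -0.75 -0.56 -0.65  2.28] p [465.7 269.6 133.9] F [ 0.3  0.2 -0.1] w 85.6
20 989 [498.71478808 326.19634678] 0.21785854212988023
50 2564 [498.70981671 326.22534272] 0.23643355548080816
100 4999 [498.69386759 326.27670487] 0.26780876369866446
```

View pics/w5.png

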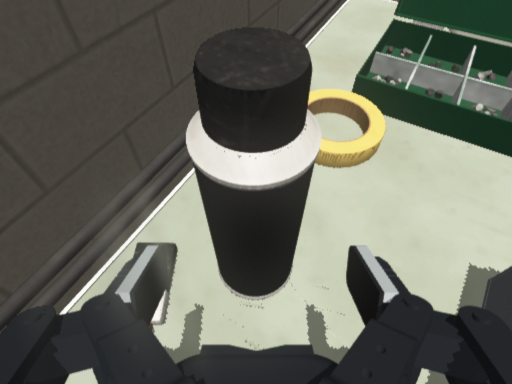

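```bash
cat >> kin.py <<'E'
YAW=np.radians(25.75)
def boxax(): return np.array([np.cos(YAW),np.sin(YAW),0]),np.array([-np.sin(YAW),np.cos(YAW),0])
def hpose(th,tilt,hinge,dist=0,sgn=1,h0=3.0,L=251.):
    """tool pose with grasp point at handle when lid angle th (rad); tilt: tool y leaning toward hinge"""
    bx,by=boxax()
    r=np.hypot(L,h0); al=th+np.arctan2(h0,L)
    Hp=np.array(hinge)-bx*r*np.cos(al)+np.array([0,0,r*np.sin(al)])
    y=np.array([0,0,-1])*np.cos(tilt)+bx*np.sin(tilt)
    return mk(Hp-y*(6+dist),y,by*sgn)
E
python3 - <<'E'
from kin import *
prm=fit(False); q0=bot.get_state()['joint_positions']
bx,by=boxax()
hinge=np.array([496,-23,103])+bx*251
for sgn in [1,-1]:
  for tilt in [0,20,40]:
    for th,dist in [(0,120),(0,0),(30,0),(60,0)]:
        q,c=ik(hpose(np.radians(th),np.radians(tilt),hinge,dist,sgn),np.array([0.3,-.2,-.3,0,-1.4,1.5*sgn]),prm); print(sgn,tilt,th,dist,q.round(2),'%.0e'%c)
E
```

```text
1 0 0 120 [ 0.45 -0.29 -0.31  0.11 -1.55  2.99] 2e-02
1 0 0 0 [ 0.45 -0.27 -0.51  0.12 -1.33  2.99] 1e-02
1 0 30 0 [ 0.44 -0.2  -0.22  0.11 -1.55  2.99] 2e-02
1 0 60 0 [ 0.43  0.06  0.2   0.08 -1.71  2.99] 2e-02
1 20 0 120 [ 0.46 -0.73 -0.65  0.14 -1.3   2.99] 1e-02
1 20 0 0 [ 0.45 -0.59 -0.78  0.14 -1.03  2.99] 1e-02
1 20 30 0 [ 0.45 -0.5  -0.5   0.14 -1.23  2.99] 1e-02
1 20 60 0 [ 0.45 -0.24 -0.13  0.12 -1.32  2.99] 1e-02
1 40 0 120 [ 0.48 -1.26 -1.01  0.17 -1.13  2.99] 1e-02
1 40 0 0 [ 0.44 -0.94 -1.06  0.16 -0.75  2.99] 8e-03
1 40 30 0 [ 0.45 -0.81 -0.77  0.15 -0.9   2.99] 9e-03
1 40 60 0 [ 0.45 -0.51 -0.44  0.15 -0.94  2.99] 1e-02
-1 0 0 120 [ 0.36 -0.24 -0.22  0.   -1.59  0.09] 1e-28
-1 0 0 0 [ 0.36 -0.21 -0.41  0.   -1.37  0.09] 6e-31
-1 0 30 0 [ 0.37 -0.15 -0.14  0.   -1.59  0.08] 1e-30
-1 0 60 0 [ 0.38  0.09  0.27  0.   -1.75  0.07] 1e-19
-1 20 0 120 [ 0.32 -0.63 -0.52 -0.05 -1.33  0.14] 2e-30
-1 20 0 0 [ 0.33 -0.51 -0.65 -0.05 -1.08  0.13] 7e-21
-1 20 30 0 [ 0.34 -0.43 -0.38 -0.04 -1.28  0.11] 8e-30
-1 20 60 0 [ 0.36 -0.19 -0.02 -0.03 -1.38  0.09] 3e-18
-1 40 0 120 [ 0.21 -1.03 -0.81 -0.17 -1.12  0.26] 8e-20
-1 40 0 0 [ 0.28 -0.79 -0.88 -0.15 -0.8   0.24] 9e-28
-1 40 30 0 [ 0.3  -0.7  -0.62 -0.12 -0.96  0.18] 3e-22
-1 40 60 0 [ 0.34 -0.44 -0.31 -0.08 -1.01  0.13] 2e-21
```

Run:
```python
from kin import *
prm=fit(False); q0=bot.get_state()['joint_positions']
T0=pose(); bx,by=boxax()
hinge=np.array([496,-23,103])+bx*251
T1=T0.copy(); T1[:3,3]+=[-15,-30,190]
q=chk(T0,T1,10,q0,prm,5); plan(T0,T1,10)
T2=hpose(0,0,hinge,170,-1)
q=chk(T1,T2,25,q,prm,10); plan(T1,T2,25)
```

```text
[463 262 176] [ 0.65 -0.74 -0.73 -0.5  -0.72  2.2 ] 2e-30 dq/row 0.04
[460 256 214] [ 0.65 -0.77 -0.69 -0.46 -0.78  2.15] 2e-27 dq/row 0.03
[457 250 252] [ 0.65 -0.8  -0.64 -0.44 -0.85  2.11] 9e-29 dq/row 0.03
[454 244 290] [ 0.64 -0.81 -0.59 -0.42 -0.91  2.08] 5e-29 dq/row 0.03
[451 238 328] [ 0.63 -0.81 -0.52 -0.41 -0.97  2.05] 6e-24 dq/row 0.03
rows 10 twist [0.0, 0.0, -0.0] trans [0.3, -13.6, 13.7]
path [[465, 265, 157], [463, 262, 176], [462, 259, 195], [460, 256, 214], [459, 253, 233], [457, 250, 252], [456, 247, 271], [454, 244, 290], [453, 241, 309], [451, 238, 328]] end [451. 238. 328.]
[481 224 331] [ 0.69 -0.77 -0.53 -0.22 -0.93  1.73] 1e-30 dq/row 0.13
[507 204 330] [ 0.7  -0.72 -0.52 -0.09 -0.94  1.45] 8e-28 dq/row 0.11
[528 179 327] [ 0.69 -0.65 -0.49  0.   -0.98  1.21] 2e-30 dq/row 0.09
[544 151 321] [ 0.66 -0.58 -0.44  0.06 -1.05  1.01] 2e-20 dq/row 0.08
[553 120 314] [ 0.61 -0.5  -0.38  0.09 -1.14  0.83] 1e-30 dq/row 0.07
[555  88 306] [ 0.57 -0.44 -0.33  0.1  -1.24  0.67] 6e-30 dq/row 0.06
[550  56 298] [ 0.52 -0.37 -0.27  0.09 -1.34  0.52] 9e-31 dq/row 0.06
[538  26 291] [ 0.47 -0.32 -0.22  0.07 -1.45  0.38] 7e-31 dq/row 0.06
[520   0 285] [ 0.41 -0.27 -0.17  0.04 -1.57  0.23] 2e-30 dq/row 0.06
[496 -23 282] [ 0.36 -0.23 -0.12  0.   -1.68  0.09] 6e-18 dq/row 0.06
rows 25 twist [-0.022, 0.0787, -0.0411] trans [13.0, 0.5, 2.2]
path [[463, 233, 329], [507, 204, 330], [539, 162, 324], [554, 114, 312], [552, 63, 299], [532, 16, 288], [496, -22, 282]] end [496. -22. 282.]
```

step_arm(
  twist=[
    [0,0,0],
    [0,0,0],
    [0,0,0],
    [0,0,0],
    [0,0,0],
  ],
  translation=[
    [0,-25,18],
    [0.6,-28,28],
    [0.6,-28,28],
    [0.6,-28,30],
    [0.6,-28,30],
  ],
  gripper=[1,1,1,1,1],
)

```text
time: 21.75
position: [449.9, 237.3, 324.5]
tool_rot: [0.921, -0.289, 0.077, -0.248]
ft_force: [1.4, 1.1, 0.3]
width: 85.1
```

Run:
```python
from kin import *
s=log(); prm=fit(False); q0=s['joint_positions']
T0=pose(); bx,by=boxax()
hinge=np.array([496,-23,103])+bx*251
T2=hpose(0,0,hinge,170,-1)
q=chk(T0,T2,25,q0,prm,10); plan(T0,T2,25)
```

```text
t 21.75 q [ 0.63 -0.81 -0.53 -0.41 -0.97  2.06] p [449.9 237.3 324.5] F [1.4 1.1 0.3] w 85.1
[479 223 328] [ 0.69 -0.78 -0.54 -0.22 -0.93  1.73] 5e-30 dq/row 0.13
[505 203 328] [ 0.7  -0.72 -0.52 -0.09 -0.94  1.45] 6e-27 dq/row 0.11
[527 179 325] [ 0.69 -0.65 -0.49  0.   -0.98  1.21] 1e-30 dq/row 0.09
[543 150 319] [ 0.66 -0.58 -0.44  0.06 -1.05  1.01] 2e-20 dq/row 0.08
[552 120 312] [ 0.62 -0.51 -0.39  0.09 -1.14  0.83] 3e-30 dq/row 0.07
[554  88 305] [ 0.57 -0.44 -0.33  0.1  -1.24  0.67] 1e-30 dq/row 0.06
[549  56 297] [ 0.52 -0.38 -0.27  0.09 -1.34  0.52] 3e-30 dq/row 0.06
[538  27 290] [ 0.47 -0.32 -0.22  0.07 -1.45  0.38] 1e-30 dq/row 0.06
[519   0 285] [ 0.41 -0.27 -0.17  0.04 -1.57  0.23] 1e-30 dq/row 0.06
[496 -23 282] [ 0.36 -0.23 -0.12  0.   -1.68  0.09] 6e-18 dq/row 0.06
rows 25 twist [-0.0218, 0.0787, -0.0411] trans [12.9, 0.4, 2.3]
path [[462, 232, 326], [505, 203, 327], [537, 162, 321], [553, 114, 311], [551, 63, 298], [531, 16, 287], [496, -22, 282]] end [496. -22. 282.]
```

step_arm(
  twist=[
    [-0.022,0.079,-0.041],
    [-0.022,0.079,-0.041],
    [-0.022,0.079,-0.041],
    [-0.022,0.079,-0.041],
    [-0.022,0.079,-0.041],
  ],
  translation=[
    [13,0.4,2.3],
    [13,0.4,2.3],
    [13,0.4,2.3],
    [13,0.4,2.3],
    [13,0.4,2.3],
  ],
  gripper=[1,1,1,1,1],
)

```text
time: 22.25
position: [506.3, 203.1, 325.6]
tool_rot: [0.84, -0.291, 0.241, -0.388]
ft_force: [-0.0, 0.3, -0.3]
width: 85.2
```

step_arm(
  twist=[
    [-0.022,0.079,-0.041],
    [-0.022,0.079,-0.041],
    [-0.022,0.079,-0.041],
    [-0.022,0.079,-0.041],
    [-0.022,0.079,-0.041],
  ],
  translation=[
    [13,0.4,2.3],
    [13,0.4,2.3],
    [13,0.4,2.3],
    [13,0.4,2.3],
    [13,0.4,2.3],
  ],
  gripper=[1,1,1,1,1],
)

```text
time: 22.75
position: [543.6, 149.8, 316.8]
tool_rot: [0.716, -0.278, 0.391, -0.508]
ft_force: [-0.5, 0.2, 0.1]
width: 85.2
```

step_arm(
  twist=[
    [-0.022,0.079,-0.041],
    [-0.022,0.079,-0.041],
    [-0.022,0.079,-0.041],
    [-0.022,0.079,-0.041],
    [-0.022,0.079,-0.041],
  ],
  translation=[
    [13,0.4,2.3],
    [13,0.4,2.3],
    [13,0.4,2.3],
    [13,0.4,2.3],
    [13,0.4,2.3],
  ],
  gripper=[1,1,1,1,1],
)

```text
time: 23.25
position: [554.7, 86.9, 301.8]
tool_rot: [-0.554, 0.25, -0.52, 0.6]
ft_force: [0.6, 0.1, 0.4]
width: 85.0
```

step_arm(
  twist=[
    [-0.022,0.079,-0.041],
    [-0.022,0.079,-0.041],
    [-0.022,0.079,-0.041],
    [-0.022,0.079,-0.041],
    [-0.022,0.079,-0.041],
  ],
  translation=[
    [13,0.4,2.3],
    [13,0.4,2.3],
    [13,0.4,2.3],
    [13,0.4,2.3],
    [13,0.4,2.3],
  ],
  gripper=[1,1,1,1,1],
)

```text
time: 23.75
position: [537.4, 25.5, 287.1]
tool_rot: [-0.363, 0.209, -0.622, 0.661]
ft_force: [-0.3, 0.4, 0.3]
width: 85.2
```

Run:
```python
from kin import *
s=log(); p=shot('wrist','w6.png'); P=cloud(p); np.save('w6.npy',P)
for t in ['lid_handle','lid']:
  for r in bot.recognise(t,p): print(t,r['confidence'],np.round(r['position']))
```

```text
t 23.75 q [ 0.46 -0.31 -0.22  0.06 -1.45  0.38] p [537.4  25.5 287.1] F [-0.3  0.4  0.3] w 85.2
lid_handle 0.73 [126. 233.]
lid 0.68 [125. 233.]
```

View pics/w6.png

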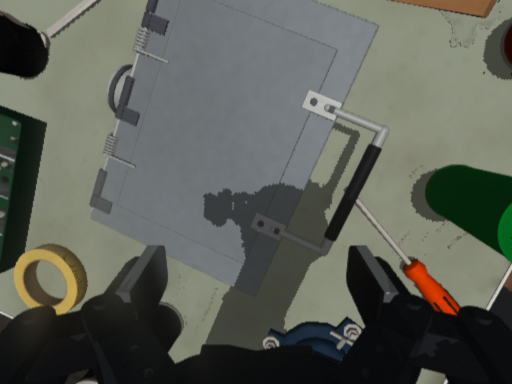

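The bar shows clearly, running from pixel (150,375) to (240,335). The hinge knuckles are on the left, from about (10,155) to (190,100). The green can stands at (200,490), off to the side. I'll fit the bar and the hinge line.

Run:
```python
from kin import *
im=cv2.imread('pics/w6.png'); P=np.load('w6.npy'); g=im.max(2)
v,u=np.mgrid[0:384,0:512]
m=(g<50)&(P[...,2]>95)&(P[...,2]<125)&(u>315)&(u<395)&(v>135)&(v<252)
q=P[m]; c=np.median(q,0); w=np.linalg.svd(q-q.mean(0))[2][0]; t=(q-q.mean(0))@w
print(m.sum(),'mean',q.mean(0).round(1),'dir',w.round(3),'yaw',np.degrees(np.arctan2(w[1],w[0])),np.percentile(t,[0,1,99,100]).round(1),'z pct',np.percentile(q[:,2],[5,50,95]).round(1))
mid=q.mean(0)+w*(t.max()+t.min())/2; print('mid',mid.round(1))
# lid plane pts
m2=(P[...,2]>95)&(P[...,2]<118)&(g>60); L=P[m2]
yaw=np.arctan2(-w[0]*np.sign(w[1]),abs(w[1])); print('box yaw',np.degrees(yaw))
bx=np.array([np.cos(yaw),np.sin(yaw)]); by=np.array([-bx[1],bx[0]])
s=(L[:,:2]-mid[:2])@bx; tt=(L[:,:2]-mid[:2])@by
h=np.histogram(s,bins=np.arange(-20,290,10)); print(list(zip(h[1].astype(int),h[0])))
h=np.histogram(tt[(s>50)&(s<200)],bins=np.arange(-170,180,10)); print(list(zip(h[1].astype(int),h[0])))
for a,b in [(60,100),(100,150),(150,200),(200,240)]:
    k=(s>a)&(s<b); print(a,np.median(L[k,2]).round(1))
```

```text
1314 mean [502.9 -24.7 109.6] dir [-0.438  0.899 -0.003] yaw 116.00046708194824 [-48.1 -46.7  50.   52. ] z pct [107.  109.9 111.6]
mid [502.  -23.  109.6]
box yaw 26.00046708194823
[(np.int64(-20), np.int64(0)), (np.int64(-10), np.int64(221)), (np.int64(0), np.int64(330)), (np.int64(10), np.int64(179)), (np.int64(20), np.int64(179)), (np.int64(30), np.int64(175)), (np.int64(40), np.int64(2223)), (np.int64(50), np.int64(2975)), (np.int64(60), np.int64(2805)), (np.int64(70), np.int64(2745)), (np.int64(80), np.int64(2842)), (np.int64(90), np.int64(2894)), (np.int64(100), np.int64(2854)), (np.int64(110), np.int64(2843)), (np.int64(120), np.int64(2779)), (np.int64(130), np.int64(2735)), (np.int64(140), np.int64(2671)), (np.int64(150), np.int64(2549)), (np.int64(160), np.int64(2519)), (np.int64(170), np.int64(2471)), (np.int64(180), np.int64(2418)), (np.int64(190), np.int64(2364)), (np.int64(200), np.int64(2284)), (np.int64(210), np.int64(2246)), (np.int64(220), np.int64(1917)), (np.int64(230), np.int64(2125)), (np.int64(240), np.int64(2215)), (np.int64(250), np.int64(573)), (np.int64(260
[... 491 characters left out ...]
), np.int64(1591)), (np.int64(-30), np.int64(1557)), (np.int64(-20), np.int64(1529)), (np.int64(-10), np.int64(1486)), (np.int64(0), np.int64(1457)), (np.int64(10), np.int64(1431)), (np.int64(20), np.int64(1383)), (np.int64(30), np.int64(1325)), (np.int64(40), np.int64(1212)), (np.int64(50), np.int64(1158)), (np.int64(60), np.int64(1037)), (np.int64(70), np.int64(1051)), (np.int64(80), np.int64(1082)), (np.int64(90), np.int64(1133)), (np.int64(100), np.int64(1167)), (np.int64(110), np.int64(1016)), (np.int64(120), np.int64(1119)), (np.int64(130), np.int64(1081)), (np.int64(140), np.int64(460)), (np.int64(150), np.int64(0)), (np.int64(160), np.int64(0))]
60 105.7
100 106.2
150 106.4
200 105.9
```

```bash
sed -i 's/^YAW=.*/YAW=np.radians(26.0)/' kin.py
python3 - <<'E'
from kin import *
im=cv2.imread('pics/w6.png'); P=np.load('w6.npy'); g=im.max(2)
v,u=np.mgrid[0:384,0:512]
m=(g<50)&(P[...,2]>95)&(P[...,2]<125)&(u>315)&(u<395)&(v>135)&(v<252)
q=P[m]; bx,by=boxax(); o0=np.array([502,-23,0])
s=(q-o0)@bx; z=q[:,2]; t=(q-o0)@by
o=least_squares(lambda c:np.hypot(s-c[0],z-c[1])-6.5,[0,104],loss='soft_l1',f_scale=.7); print(o.x,np.abs(o.fun).mean())
print('s',np.percentile(s,[2,50,98]),'t',np.percentile(t,[1,99]))
H=o0+bx*o.x[0]+by*np.percentile(t,[1,99]).mean()+[0,0,o.x[1]]; print('H',H.round(1))
np.save('H.npy',H)
hinge=H+bx*251; hinge[2]=H[2]-3; print('hinge',hinge.round(1))
T0=pose(); T2=hpose(0,0,hinge,110,-1); plan(T0,T2,10)
print(T2.round(3))
E
```

```text
[ -0.83890292 104.27672314] 0.48786750877544593
s [-5.94959879  0.20197116  5.20383833] t [-48.6236298   48.03817351]
H [501.4 -23.6 104.3]
hinge [727.   86.4 101.3]
rows 10 twist [-0.0104, 0.0387, -0.0203] trans [6.7, 6.1, 1.2]
path [[536, 20, 280], [533, 15, 273], [531, 10, 266], [527, 4, 259], [524, -1, 253], [520, -6, 246], [516, -11, 240], [511, -15, 233], [506, -20, 227], [501, -24, 221]] end [501. -24. 221.]
[[-8.99000e-01  0.00000e+00  4.38000e-01  5.01374e+02]
 [-4.38000e-01  0.00000e+00 -8.99000e-01 -2.36310e+01]
 [-0.00000e+00 -1.00000e+00  0.00000e+00  2.20277e+02]
 [ 0.00000e+00  0.00000e+00  0.00000e+00  1.00000e+00]]
```

step_arm(
  twist=[
    [-0.021,0.077,-0.041],
    [-0.021,0.077,-0.041],
    [-0.021,0.077,-0.041],
    [-0.021,0.077,-0.041],
    [-0.021,0.077,-0.041],
  ],
  translation=[
    [13.4,12.2,2.4],
    [13.4,12.2,2.4],
    [13.4,12.2,2.4],
    [13.4,12.2,2.4],
    [13.4,12.2,2.4],
  ],
  gripper=[0.6,0.5,0.5,0.5,0.5],
)

```text
time: 24.4
position: [502.2, -24.2, 219.9]
tool_rot: [-0.158, 0.16, -0.689, 0.689]
ft_force: [-0.4, -0.3, -0.2]
width: 43.0
```

Run:
```python
from kin import *
s=log(); p=shot('wrist','w7.png'); P=cloud(p); g=p['img'].max(2)
H=np.load('H.npy'); bx,by=boxax()
d=P-H; sv=d@bx; tv=d@by; 
m=(g<50)&(P[...,2]>97)&(P[...,2]<122)&(abs(sv)<12)&(abs(tv)<60)
s,t,z=sv[m],tv[m],P[m][:,2]
o=least_squares(lambda c:np.hypot(s-c[0],z-c[1])-6.5,[0,104],loss='soft_l1',f_scale=.7); print(m.sum(),o.x,np.abs(o.fun).mean(),np.percentile(t,[1,99]))
k=np.polyfit(t,s,1); print('slope deg',np.degrees(np.arctan(k[0])))
H2=H+bx*o.x[0]+by*np.percentile(t,[1,99]).mean(); H2[2]=o.x[1]; print(H2.round(1)); np.save('H2.npy',H2)
hinge=H2+bx*251; hinge[2]=H2[2]-3
T0=pose(); plan(T0,hpose(0,0,hinge,0,-1),5)
```

```text
t 24.4 q [ 0.35 -0.22 -0.22 -0.   -1.57  0.1 ] p [502.2 -24.2 219.9] F [-0.4 -0.3 -0.2] w 43.0
1902 [-9.89151937e-02  1.04184530e+02] 0.41977363430412734 [-48.79163211  47.50787632]
slope deg -0.035445460347189234
[501.6 -24.3 104.2]
rows 5 twist [0.0006, -0.0008, 0.0017] trans [-0.3, 21.4, -0.0]
path [[501, -25, 196], [501, -25, 175], [501, -25, 153], [501, -24, 132], [502, -24, 110]] end [502. -24. 110.]
```

View pics/w7.png

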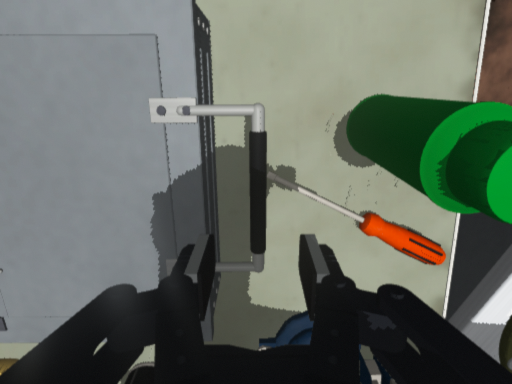

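step_arm(
  twist=[
    [0.001,-0.001,0.002],
    [0.001,-0.001,0.002],
    [0.001,-0.001,0.002],
    [0,-0.001,0.002],
    [0,0,0.001],
  ],
  translation=[
    [-0.3,24,0],
    [-0.3,24,0],
    [-0.3,24,0],
    [-0.3,16,0],
    [-0.3,6,0],
  ],
  gripper=[0.4,0.4,0.4,0.4,0.4],
)

```text
time: 24.95
position: [503.3, -23.3, 124.8]
tool_rot: [-0.164, 0.16, -0.688, 0.689]
ft_force: [-0.6, 0.1, 0.6]
width: 33.9
```

Run:
```python
from kin import *
log(); H2=np.load('H2.npy'); bx,by=boxax()
hinge=H2+bx*251; hinge[2]=H2[2]-3
T0=pose(); plan(T0,hpose(0,0,hinge+[0,0,1],0,-1),5)
shot('wrist','w8.png')
```

```text
t 24.95 q [ 0.36 -0.2  -0.38  0.   -1.38  0.11] p [503.3 -23.3 124.8] F [-0.6  0.1  0.6] w 33.9
rows 5 twist [-0.0005, 0.0016, -0.0011] trans [0.4, 2.7, 0.0]
path [[503, -23, 122], [503, -24, 119], [502, -24, 117], [502, -24, 114], [502, -24, 111]] end [502. -24. 111.]
```

View pics/w8.png

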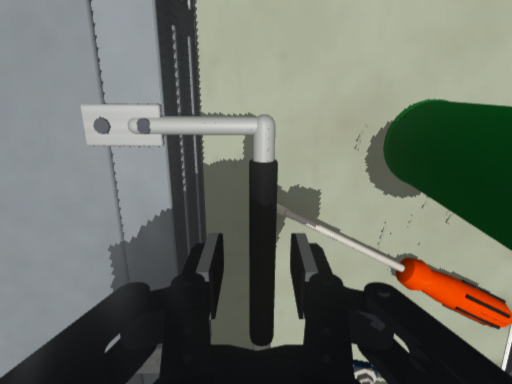

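step_arm(
  twist=[
    [-0.001,0.002,-0.001],
    [-0.001,0.002,-0.001],
    [-0.001,0.002,-0.001],
    [0,0.002,-0.001],
    [0,0,0],
  ],
  translation=[
    [0.4,4,0],
    [0.4,4,0],
    [0.4,2.5,0],
    [0.4,1.5,0],
    [0,0,0],
  ],
  gripper=[0.4,0.4,0.4,0.4,0.4],
)

```text
time: 25.5
position: [502.4, -24.4, 114.2]
tool_rot: [0.159, -0.157, 0.69, -0.689]
ft_force: [-0.3, -0.5, 0.5]
width: 34.2
```

Run:
```python
from kin import *
log(); H2=np.load('H2.npy'); bx,by=boxax()
hinge=H2+bx*251; hinge[2]=H2[2]-3
T0=pose(); plan(T0,hpose(0,0,hinge+[0,0,1],0,-1),1)
```

```text
t 25.5 q [ 0.35 -0.2  -0.4  -0.   -1.37  0.1 ] p [502.4 -24.4 114.2] F [-0.3 -0.5  0.5] w 34.2
rows 1 twist [0.0005, -0.0029, -0.0018] trans [0.7, 3.0, -0.5]
path [[502, -24, 111]] end [502. -24. 111.]
```

step_arm(
  twist=[
    [0,0,0],
    [0,0,0],
    [0,0,0],
    [0,0,0],
    [0,0,0],
  ],
  translation=[
    [0.4,3,0],
    [0,0,0],
    [0,0,0],
    [0,0,0],
    [0,0,0],
  ],
  gripper=[0.4,0.3,0,0,0],
)

```text
time: 26.0
position: [501.4, -24.9, 111.0]
tool_rot: [0.158, -0.158, 0.689, -0.689]
ft_force: [-4.7, -1.2, 0.8]
width: 11.4
```

Run:
```python
from kin import *
s=log(); print(s['torque']); T=pose(); np.save('Th.npy',T); print((T[:3,3]+6*T[:3,1]).round(1))
shot('wrist','w9.png')
```

```text
t 26.0 q [ 0.35 -0.2  -0.4  -0.   -1.36  0.1 ] p [501.4 -24.9 111. ] F [-4.7 -1.2  0.8] w 11.4
[-0.48915167  1.62026556  0.03978268]
[501.4 -24.9 105. ]
```

View pics/w9.png

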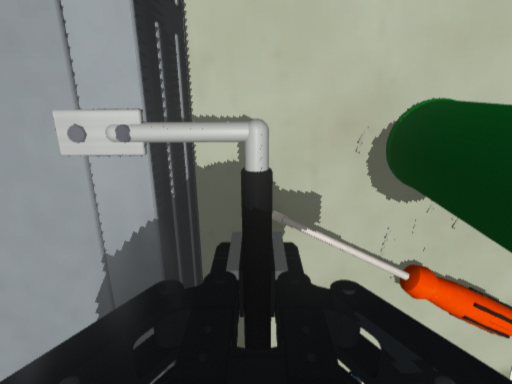

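Run:
```python
import numpy as np
r=np.hypot(251,3);a0=np.arctan2(3,251)
th=np.radians(np.arange(0,26)*2.4)
s=r*(np.cos(a0)-np.cos(a0+th)); z=r*(np.sin(a0+th)-np.sin(a0))
ds=np.diff(s);dz=np.diff(z)
for k in range(0,25,5): print([[round(-a,1),round(-b,1),0] for a,b in zip(ds[k:k+5],dz[k:k+5])], 's,z',s[k+5].round(1),z[k+5].round(1))
```

```text
[[np.float64(-0.3), np.float64(-10.5), 0], [np.float64(-0.8), np.float64(-10.5), 0], [np.float64(-1.2), np.float64(-10.4), 0], [np.float64(-1.7), np.float64(-10.4), 0], [np.float64(-2.1), np.float64(-10.3), 0]] s,z 6.1 52.1
[[np.float64(-2.5), np.float64(-10.2), 0], [np.float64(-2.9), np.float64(-10.1), 0], [np.float64(-3.4), np.float64(-10.0), 0], [np.float64(-3.8), np.float64(-9.8), 0], [np.float64(-4.2), np.float64(-9.6), 0]] s,z 22.9 101.8
[[np.float64(-4.6), np.float64(-9.5), 0], [np.float64(-5.0), np.float64(-9.3), 0], [np.float64(-5.4), np.float64(-9.0), 0], [np.float64(-5.7), np.float64(-8.8), 0], [np.float64(-6.1), np.float64(-8.6), 0]] s,z 49.7 147.0
[[np.float64(-6.5), np.float64(-8.3), 0], [np.float64(-6.8), np.float64(-8.0), 0], [np.float64(-7.1), np.float64(-7.7), 0], [np.float64(-7.4), np.float64(-7.4), 0], [np.float64(-7.7), np.float64(-7.1), 0]] s,z 85.3 185.5
[[np.float64(-8.0), np.float64(-6.8), 0], [np.float64(-8.3), np.float64(-6.4), 0], [np.float64(-8.6), np.float64(-6.1), 0], [np.float64(-8.8), np.float64(-5.7), 0], [np.float64(-9.1), np.float64(-5.3), 0]] s,z 128.1 215.9
```

step_arm(
  twist=[
    [0,0,0],
    [0,0,0],
    [0,0,0],
    [0,0,0],
    [0,0,0],
  ],
  translation=[
    [-0.3,-10.5,0],
    [-0.8,-10.5,0],
    [-1.2,-10.4,0],
    [-1.7,-10.4,0],
    [-2.1,-10.3,0],
  ],
  gripper=[0,0,0,0,0],
)

```text
time: 26.55
position: [506.4, -22.3, 163.8]
tool_rot: [0.157, -0.159, 0.69, -0.689]
ft_force: [-5.8, -3.8, -4.5]
width: 11.1
```

```bash
cat >> kin.py <<'E'
def lidstat():
    s=log(); T=pose(); Th=np.load('Th.npy'); bx,by=boxax(); g=T[:3,3]+6*T[:3,1]; g0=Th[:3,3]+6*Th[:3,1]
    hg=g0+bx*251; d=g-hg; sv=-d@bx; z=d[2]+3
    print('theta',np.degrees(np.arctan2(z,sv)-np.arctan2(3,251)).round(2),'r',np.hypot(sv,z).round(2),'lat',(d@by).round(2),'s,z',(251-sv).round(1),(z-3).round(1))
E
python3 - <<'E'
from kin import *
lidstat()
E
```

```text
t 26.55 q [ 0.35 -0.2  -0.31 -0.   -1.46  0.1 ] p [506.4 -22.3 163.8] F [-5.8 -3.8 -4.5] w 11.1
theta 12.11 r 251.57 lat 0.09 s,z 5.7 52.7
```

step_arm(
  twist=[
    [0,0,0],
    [0,0,0],
    [0,0,0],
    [0,0,0],
    [0,0,0],
  ],
  translation=[
    [-2.5,-10.2,0],
    [-2.9,-10.1,0],
    [-3.4,-10,0],
    [-3.8,-9.8,0],
    [-4.2,-9.6,0],
  ],
  gripper=[0,0,0,0,0],
)

```text
time: 27.05
position: [520.9, -15.3, 213.8]
tool_rot: [0.157, -0.159, 0.689, -0.689]
ft_force: [-9.8, -1.7, 0.0]
width: 10.8
```

Run:
```python
from kin import *
lidstat()
```

```text
t 27.05 q [ 0.36 -0.17 -0.19 -0.   -1.55  0.09] p [520.9 -15.3 213.8] F [-9.8 -1.7  0. ] w 10.8
theta 24.08 r 252.5 lat 0.09 s,z 21.7 102.8
```

step_arm(
  twist=[
    [0,0,0],
    [0,0,0],
    [0,0,0],
    [0,0,0],
    [0,0,0],
  ],
  translation=[
    [-4,-9.5,0],
    [-4.6,-9.3,0],
    [-5.2,-9,0],
    [-5.5,-8.8,0],
    [-6,-8.6,0],
  ],
  gripper=[0,0,0,0,0],
)

```text
time: 27.55
position: [544.0, -3.9, 259.7]
tool_rot: [0.158, -0.159, 0.69, -0.689]
ft_force: [-10.0, -1.6, -0.1]
width: 10.6
```

Run:
```python
from kin import *
lidstat(); shot('wrist','w10.png')
```

```text
t 27.55 q [ 0.36 -0.11 -0.05 -0.   -1.63  0.09] p [544.   -3.9 259.7] F [-10.   -1.6  -0.1] w 10.6
theta 36.01 r 253.85 lat 0.18 s,z 47.5 148.7
```

View pics/w10.png

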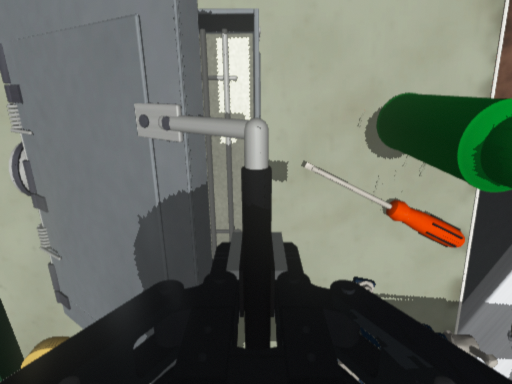

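step_arm(
  twist=[
    [0,0,0],
    [0,0,0],
    [0,0,0],
    [0,0,0],
    [0,0,0],
  ],
  translation=[
    [-6,-8.2,0],
    [-6.4,-8,0],
    [-6.8,-7.7,0],
    [-7.2,-7.4,0],
    [-7.5,-7.1,0],
  ],
  gripper=[0,0,0,0,0],
)

```text
time: 28.1
position: [574.5, 11.1, 299.2]
tool_rot: [0.158, -0.158, 0.69, -0.689]
ft_force: [-9.4, -0.1, 1.4]
width: 10.8
```

Run:
```python
from kin import *
lidstat(); p=shot('wrist','w11.png'); P=cloud(p); np.save('w11.npy',P)
bx,by=boxax(); Th=np.load('Th.npy'); hg=Th[:3,3]+6*Th[:3,1]+bx*251-np.array([0,0,3])
d=P-hg; s=-(d@bx); t=d@by; z=d[...,2]
# lid points: polar angle about hinge between 25 and 75 deg, radius 40..195
ang=np.degrees(np.arctan2(z,s)); r=np.hypot(s,z)
m=(ang>30)&(ang<75)&(r>50)&(r<195)&(abs(t)<140)&np.isfinite(ang)
k=np.polyfit(s[m],z[m],1); res=z[m]-np.polyval(k,s[m]); 
for _ in range(4):
    g=abs(res)<3; S,Z=s[m],z[m]; k=np.polyfit(S[g],Z[g],1); res=Z-np.polyval(k,S)
print(m.sum(),g.sum(),'lid plane angle',np.degrees(np.arctan(k[0])),'intercept',k[1])
```

```text
t 28.1 q [ 0.37 -0.02  0.1  -0.   -1.69  0.08] p [574.5  11.1 299.2] F [-9.4 -0.1  1.4] w 10.8
theta 47.75 r 255.49 lat 0.29 s,z 81.5 188.2
24842 23440 lid plane angle 46.365292367357675 intercept 8.555898741960533
```

View pics/w11.png

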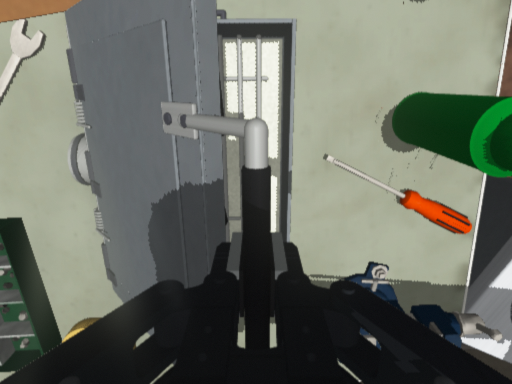

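step_arm(
  twist=[
    [0,0,0],
    [0,0,0],
    [0,0,0],
    [0,0,0],
    [0,0,0],
  ],
  translation=[
    [-7.8,-6.9,0],
    [-8.1,-6.6,0],
    [-8.4,-6.2,0],
    [-8.6,-5.8,0],
    [-8.9,-5.4,0],
  ],
  gripper=[0,0,0,0,0],
)

```text
time: 28.65
position: [612.1, 29.6, 331.5]
tool_rot: [0.159, -0.158, 0.69, -0.689]
ft_force: [-11.1, 1.7, 5.3]
width: 11.2
```

```bash
cat >> kin.py <<'E'
def lidplane(name,fn):
    p=shot(name,fn); P=cloud(p)
    bx,by=boxax(); Th=np.load('Th.npy'); hg=Th[:3,3]+6*Th[:3,1]+bx*251-np.array([0,0,3])
    d=P-hg; s=-(d@bx); t=d@by; z=d[...,2]
    ang=np.degrees(np.arctan2(z,s)); r=np.hypot(s,z)
    m=(ang>45)&(ang<76)&(r>50)&(r<195)&(abs(t)<130)&np.isfinite(ang)
    S,Z,Tt=s[m],z[m],t[m]
    from numpy.linalg import lstsq
    # total least squares plane with ransac-like trimming
    X=np.c_[S,Tt,Z]; g=np.ones(len(X),bool)
    for _ in range(8):
        c=X[g].mean(0); n=np.linalg.svd(X[g]-c,full_matrices=False)[2][2]; res=(X-c)@n; g=abs(res)<3
    n=n*np.sign(-n[0]) if abs(n[0])>1e-6 else n
    print(name,m.sum(),g.sum(),'normal s,t,z',n.round(3),'angle',np.degrees(np.arctan2(abs(n[0]),abs(n[2]))).round(2),'dist from hinge',abs(c@n).round(1))
E
python3 - <<'E'
from kin import *
lidstat(); lidplane('wrist','w12.png'); lidplane('scene','sc12.png'); lidplane('side','sd12.png')
E
```

```text
t 28.65 q [ 0.37  0.09  0.28 -0.   -1.75  0.08] p [612.1  29.6 331.5] F [-11.1   1.7   5.3] w 11.2
theta 59.6 r 257.31 lat 0.39 s,z 123.5 220.5
wrist 15735 15693 normal s,t,z [-0.852 -0.002  0.524] angle 58.43 dist from hinge 5.6
scene 835 817 normal s,t,z [-0.857  0.002  0.516] angle 58.93 dist from hinge 2.1
side 972 969 normal s,t,z [-0.855  0.002  0.519] angle 58.76 dist from hinge 1.8
```

View pics/sc12.png

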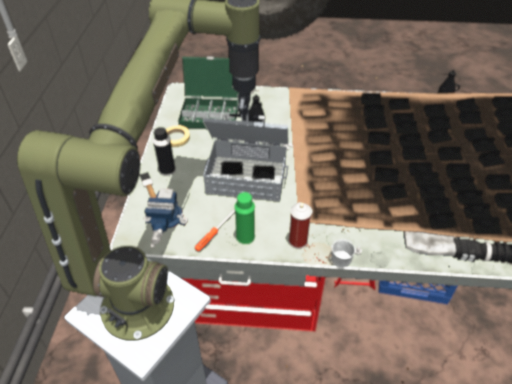

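View pics/w12.png

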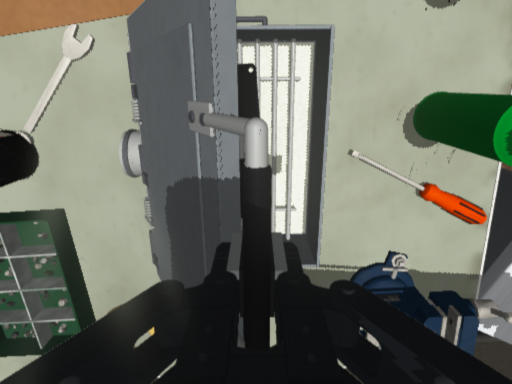

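step_arm(
  twist=[
    [0,0,0],
    [0,0,0],
    [0,0,0],
    [0,0,0],
    [0,0,0],
  ],
  translation=[
    [-2.2,-1.9,0],
    [-2.2,-1.9,0],
    [0,0,0],
    [0,0,0],
    [0,0,0],
  ],
  gripper=[0,0,0,0,0],
)

```text
time: 29.3
position: [616.0, 31.5, 334.1]
tool_rot: [0.159, -0.158, 0.69, -0.689]
ft_force: [-8.5, 2.0, 3.4]
width: 11.0
```

Run:
```python
from kin import *
lidstat(); lidplane('wrist','w13.png'); lidplane('scene','sc13.png'); lidplane('side','sd13.png')
```

```text
t 29.3 q [ 0.37  0.11  0.3  -0.   -1.76  0.08] p [616.   31.5 334.1] F [-8.5  2.   3.4] w 11.0
theta 60.72 r 257.41 lat 0.42 s,z 127.8 223.0
wrist 15018 14977 normal s,t,z [-0.862 -0.002  0.506] angle 59.57 dist from hinge 5.7
scene 895 873 normal s,t,z [-0.865  0.002  0.501] angle 59.94 dist from hinge 2.4
side 1040 1039 normal s,t,z [-0.864  0.002  0.503] angle 59.77 dist from hinge 1.9
```

step_arm(
  twist=[
    [0,0,0],
    [0,0,0],
    [0,0,0],
    [0,0,0],
    [0,0,0],
  ],
  translation=[
    [0,0,0],
    [0,0,0],
    [0,0,0],
    [0,0,0],
    [0,0,0],
  ],
  gripper=[0,0,0,0,0],
)

```text
time: 29.95
position: [616.0, 31.5, 334.1]
tool_rot: [0.159, -0.158, 0.69, -0.689]
ft_force: [-8.6, 0.8, 3.6]
width: 10.5
```

Run:
```python
from kin import *
lidstat(); lidplane('side','sd14.png')
for n in ['scene','side']:
    p=shot(n,n+'15.png'); P0=np.load(n+'0.npy').reshape(-1,3); P=cloud(p).reshape(-1,3)
    def circ(Q,x,y,r,lo,hi):
        d=np.hypot(Q[:,0]-x,Q[:,1]-y); m=Q[(d<55)&(Q[:,2]>lo)&(Q[:,2]<hi)]
        return least_squares(lambda c:np.hypot(m[:,0]-c[0],m[:,1]-c[1])-r,[x+3,y+3],loss='soft_l1',f_scale=1).x.round(1)
    for nm,x,y,r,lo,hi in [('black',497,325,33.5,30,145),('green',403,-114,33.5,30,145),('primer',488,-272,33.5,30,145),('cup',505,-430,38,15,50)]:
        print(n,nm,circ(P0,x,y,r,lo,hi),circ(P,x,y,r,lo,hi))
```

```text
t 29.95 q [ 0.37  0.11  0.3  -0.   -1.76  0.08] p [616.   31.5 334.1] F [-8.6  0.8  3.6] w 10.5
theta 60.72 r 257.45 lat 0.43 s,z 127.8 223.0
side 1042 1039 normal s,t,z [-0.864  0.003  0.503] angle 59.83 dist from hinge 1.8
scene black [495.6 326.4] [496.3 327.4]
scene green [ 402.3 -113.3] [ 402.5 -113.6]
scene primer [ 487.2 -272.3] [ 487.2 -272.4]
scene cup [ 497.8 -426.8] [ 497.8 -426.8]
side black [498.4 326.2] [499.3 327. ]
side green [ 404.5 -114.1] [ 404.5 -113.9]
side primer [ 489.3 -272.7] [ 489.3 -272.7]
side cup [ 503.4 -433.5] [ 503.7 -433.4]
```

View pics/side15.png

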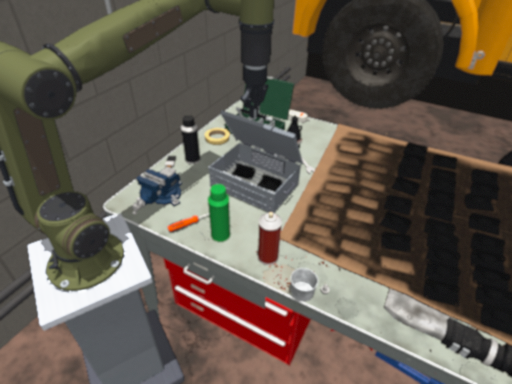

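The lid is held open by the gripper at (100,255), and both brackets lie on the rack at about (172,245) and (183,270). The black can stands upright at (140,190), and nothing else has moved. Handing in.

```bash
python3 -c "
from station import bot
print(bot.sign_off())"
```

```text
the job is handed in; nothing more can be done
None
```

I did the job in the order asked and handed it in at about 30 s of the 72 s allowed.

- **Black can:** I took the can with the black label and black cap on the left of the box, and left the green twin alone. I upended it at about 0.6 m, cap straight down, for just over a second, and it did not slip in the grip. It is back upright about 1.3 mm from where it stood.
- **Lid:** I raised it by the handle bar and it is still gripped. The three cameras put the lid at 59.6°, 59.8° and 59.9°.
- **Rest of the bench:** The green can, the primer can and the cup measure the same as at the start, within 0.3 mm. Both brackets are visible on the rack. I checked them by eye only and did not measure them.

**Disagreements:**
- The gripper position gives 60.7° for the lid, with the handle appearing to ride about 6 mm outside its expected arc. I went with the cameras.
- A push of about 9 N remains at the handle, somewhat more than the 3 to 4 N lid load.
- During the first approach two joints reached their range limits and the force reading jumped briefly to about 22 N. It cleared on the next move, and that stop did not leave a joint outside its range in the readings I took.

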